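# Close the casting mould on its dowels and hold it pressed

### The arm

A 6-joint arm with a two-finger parallel gripper is mounted at the origin on a cart in front of the work surface, level with it; the furniture and walls round the work are solid. World frame = base frame: x ahead of the robot, y to its left, z up, the work surface at z = 0. Lengths are in m, angles in rad, forces in N, time in s.
With the tool pointing down it reaches from about 0.35 to 0.975 m from the base axis. Payload 4.9 kg.
Tool frame: the origin (TCP) lies at the very end of the fingers, on their centre line; the grasp point (between the pads) lies 19 mm behind it; x points along the fingers, z is the direction in which the jaws open and shut, and the axes are right-handed (so a half turn about x gives the same grasp; the last joint's range is limited). The gripper opens to 85 mm and grips with 20 to 120 N. Pads are 22 mm wide; open, the fingers measure 114 mm over their backs; the gripper's body (76 mm by 85 mm) begins 54 mm behind the grasp point. The pads swing forward as they close: fully open they stand 13 mm farther back than shut.
Start: joints at [-0.119, 0.053, 1.613, -0, 1.476, -0.119], TCP at [0.625, 0, 0.207] pointing down, gripper open.
Joint ranges: [-3.01, 3.01], [-1.01, 2.22], [0.06, 2.58], [-1.02, 4.17], [0.09, 2.62], [-3.14, 3.14]. Speed limits (rad/s): [2.57, 2.57, 3.14, 3.14, 3.14, 3.14].

### API

Orientations are given as a unit quaternion [w, x, y, z].
In Python, from plant import manip, viewer gives the robot as it stands.
- The arm moves only by the shell command python3 -m inch 'ROWS'. ROWS is JSON, a list of rows, each an object with "fingers": the opening, from -1 (shut) to 1 (fully open), so that 0 is half open; "delta_pos": the shift along the tool's x, y, z in cm, a list of three; "twist": the turn, a rotation vector about the tool's x, y, z in degrees, a list of three. A call has 1 to 5 rows; each row shifts and turns the commanded pose from where the row before left it, along the tool's axes as they then stand; what a row does not reach is not made up. A row lasts 1/8 s, in which the tool goes at most 62.5 mm and 10.7 degrees, less where a joint would pass 70% of its speed; a pose out of reach is approached as far as the arm can. A call is refused whole if a number of a shift passes 6.25 or a number of a turn 10.7, either way. A call with a gripper value outside its range is refused whole. The fingers move at their own pace and stop on an object; the grip force is fixed at half the most. Time passes only in rows, so rows that do not move let the fingers close. It gives the time, the measured TCP pose, the force and the opening at its end, in the units of the state.
- manip.state(): the state, without advancing time (a new reading comes with each control period).
- viewer.grab_frame(name): name is "scene" or "side" or "wrist"; returns a dict with "pixels" (480x640x3 uint8, blue, green, red), "range_z" (480x640 float32, m along the optical axis (not along the pixel's ray), 0 where there is no reading), "K" (3x3 intrinsics, pixels), "k1" (the pictures are not rectified: a ray, as slopes to the right and down, at radius r is drawn at 1 + k1 r^2 times it, then the intrinsics apply), "pose" (4x4, takes a point from camera to world coordinates). Camera axes: x right, y down, z forward; pixel columns grow to the right and rows downward; lengths in m; the calibration is good to about 2 mm. A picture is of the moment at which its call begins.
- manip.job_done(): hands the job in, once; it reports no verdict.
The state is a dict: "time": time; "joint_pos": joint angles; "joint_vel": joint speeds; "joint_efforts": joint torques, N m; "tool_pos": TCP position; "tool_rot": TCP orientation; "contact_force": force on the tool from outside, world axes, zero at the start; "ft_torque": the same for the moment, N m; "gripper_width": opening from 0.0 (shut) to 1.0 (fully open).
Only numpy, scipy, OpenCV 4.12 (cv2) and the standard library are available. Lean on these libraries where they do the work, as an engineer would, in place of code of your own. Each camera call takes 0.05 s, during which the arm holds its last target.

### The job

Close the casting mould over the toe bone: first turn the black knob on the mould base clockwise (seen from above) until it clicks over, so that its red stop arm swings clear of the dowel, then take the loose upper mould half by its wooden handle and set it on the two dowels of the lower half until the faces meet all round. Gently press the closed pair down on its springs to the middle of their 12 mm travel or further, and finish like that: still gripping the handle and holding the mould pressed, without ramming it and without disturbing the vial, the curved bone piece or the brush.

Things in the scene. Friction and masses are not known exactly. Their poses are not given: they have to be found in the camera images.
- mould_base: Fixed base of the mould: a blue plate, 100 x 264 x 12 mm, on a plywood board, 116 x 280 x 20 mm, lying on the bench. Origin: underside of the board, straight below the middle of the mould; the board runs from y = -103 to +177 mm in its own frame. x across the mould, y along it towards the knob, z up. Its position and yaw vary. Four springs on it carry the lower half.
- lower_half: Lower plaster mould half, 75 (x) x 155 (y) x 28 mm, on a sprung aluminium plate on the base, over the base's origin and with the same axes; its underside is the origin, 58 mm above the bench when unpressed, its parting face 28 mm above that (86 mm above the bench). A toe bone lies in its cavity and stands up to 15 mm above the parting face. Two steel dowels, 10 mm in diameter, at x = 0, y = +62.5 and -62.5 mm stand 24 mm above the parting face; their top 6 mm taper to 4.4 mm.
- parting_face (a point): Centre of the lower half's parting face (its upper face), midway between the dowels; same axes as the lower half. The upper half's origin comes here when the mould is closed.
- spring_plate (a joint): Downward travel of the sprung plate with the lower half on it: 0 unpressed, 0.012 m at the bottom stop. The springs push back with 4 N at 0, rising by 1 N per mm; the weight of the upper half (about 3 N) is included in what presses them.
- stop_knob (a joint): Turn of the stop knob, clockwise from above: 0 as found, with the red arm over the dowel at +y, 6 mm plate with its underside about 4 mm above the dowel tip, blocking the upper half; an over-centre spring resists with about 0.12 N m at first and has its crest at 0.65 rad, then throws the knob on to its end stop at 1.3 rad, where it stays, arm clear of the mould.
- knob_grip (a point): Point on the knob's axis, 137 mm above the bench and 120 mm from the base's origin along the base's +y. It is the middle (12 mm below the top, 16 mm above the underside) of the black upright grip bar, 14 mm wide, 44 mm long, 28 mm tall. The point turns with the knob; its y axis lies along the bar, x across it; the arm (70 mm long, red) points along -y. A red disc 34 mm wide lies right below the bar.
- upper_half: Loose upper plaster mould half, 75 (x) x 155 (y) x 28 mm, 0.2 to 0.42 kg, lying on the bench hollow side down, right way up for use. Origin: centre of its underside; y along it. Two through holes of 12 mm for the dowels at x = 0, y = +62.5 and -62.5 mm, with brass rims on top. The cavity below is 18 mm deep. Either way round fits.
- handle (a point): Middle of the upper half's wooden handle bar, 45 mm above the upper half's origin; the bar is 18 mm wide (x), 64 mm long (y) and 30 mm tall, from 28 mm to 58 mm above the origin. Same axes as the upper half.
- vial: Bystander: specimen vial with blue cap, 32 mm wide, 64 mm tall, standing on the right. Origin: centre of its foot.
- bone_shell: Bystander: curved piece of fossil bone, 112 x 105 x 32 mm, on the left. Origin: centre of its underside.
- brush: Bystander: flat brush with wooden handle, 100 x 163 x 12 mm, on the right. Origin: centre of its underside.

How it is judged:
By the outcome, as a careful person would: the job done as asked, in the order asked, and still so for the second after the job is handed in, while the arm keeps its last pose, push and grip.
It also fails if it takes over 53 s, if anything falls off the work surface, if the arm or the gripper's body presses on something with over 40 N, if the wrist force passes 120 N, or if a joint passes its speed limit or range.

## Working session

There is one attempt and no reset: what is moved stays moved. The work goes in short steps, Python scripts to look and compute and a shell command to move; the robot and the scene stay as the last step left them, time stands still between calls to the robot, and variables do not carry over. Pictures are saved under pics/ and viewed, and the job is handed in when it is done.

```bash
ls; mkdir -p pics; cat > h.py <<'E'
import numpy as np, cv2
from plant import manip, viewer
def grab(n,fn=None):
    f=viewer.grab_frame(n)
    if fn: cv2.imwrite('pics/'+fn,f['pixels'])
    return f
def ray(f,u,v):
    K=f['K'];k=f['k1'];xd=(u-K[0,2])/K[0,0];yd=(v-K[1,2])/K[1,1]
    x,y=xd,yd
    for _ in range(30):
        s=1+k*(x*x+y*y);x,y=xd/s,yd/s
    T=np.array(f['pose']);return T[:3,3],T[:3,:3]@np.array([x,y,1.])
def onplane(f,u,v,z):
    o,d=ray(f,u,v);return o+d*(z-o[2])/d[2]
def depthpt(f,u,v):
    o,d=ray(f,u,v);return o+d*f['range_z'][int(round(v)),int(round(u))]
def cloud(f):
    K=f['K'];k=f['k1'];v,u=np.mgrid[0:480,0:640].astype(float)
    xd=(u-K[0,2])/K[0,0];yd=(v-K[1,2])/K[1,1];x,y=xd.copy(),yd.copy()
    for _ in range(30):
        s=1+k*(x*x+y*y);x,y=xd/s,yd/s
    T=np.array(f['pose']);d=np.stack([x,y,np.ones_like(x)],-1)*f['range_z'][...,None]
    return d@T[:3,:3].T+T[:3,3]
E
python3 - <<'E'
from h import *
for n in ["scene","side","wrist"]:
    f=grab(n,n+'0.png');print(n,f['K'].tolist(),f['k1'],np.round(f['pose'],3).tolist(),(f['range_z']>0).mean())
print(manip.state())
E
```

```text
pics
scene [[486.0594927378281, 0.0, 314.6593617323844], [0.0, 486.0594927378281, 229.56067114282126], [0.0, 0.0, 1.0]] -0.07816259903572349 [[-0.64, -0.462, 0.614, -0.387], [-0.768, 0.366, -0.525, 0.67], [0.018, -0.808, -0.589, 0.951], [0.0, 0.0, 0.0, 1.0]] 0.995947265625
side [[437.3274828214679, 0.0, 303.8179278466769], [0.0, 437.3274828214679, 243.86765152244803], [0.0, 0.0, 1.0]] -0.08451202512782478 [[1.0, 0.008, -0.023, 0.538], [0.023, -0.63, 0.776, -0.957], [-0.008, -0.776, -0.63, 0.793], [0.0, 0.0, 0.0, 1.0]] 0.9960970052083333
wrist [[411.5922937977512, 0.0, 318.90121696304584], [0.0, 411.5922937977512, 233.7475553816386], [0.0, 0.0, 1.0]] -0.04308515166270061 [[1.0, 0.001, -0.001, 0.624], [0.001, -0.964, -0.267, 0.067], [-0.001, 0.267, -0.964, 0.373], [0.0, 0.0, 0.0, 1.0]] 0.9958203125
{'time': 0.15, 'joint_pos': array([-1.18971507e-01,  5.31822010e-02,  1.61401370e+00,  4.00610116e-06,
        1.47600350e+00, -1.19012739e-01]), 'joint_vel': array([ 6.26765021e-04, -1.12453418e-03, -4.27742442e-03,  1.50156424e-03,
        8.86240242e-04,  7.23234707e-05]), 'joint_efforts': array([ 5.10442842e-04, -3.94241810e+01, -3.70721948e+01, -1.15854355e-04,
        4.61802789e-03,  5.00508997e-05]), 'tool_pos': array([6.24459220e-01, 8.40871559e-05, 2.05938768e-01]), 'tool_rot': array([7.06542665e-01, 5.43941526e-05, 7.07670441e-01, 8.32791892e-05]), 'contact_force': array([ 0.12809805, -0.76237577, -0.38582503]), 'ft_torque': array([-0.02320848,  0.00742044,  0.01628292]), 'gripper_width': 1.0036076611645004}
```

View pics/scene0.png

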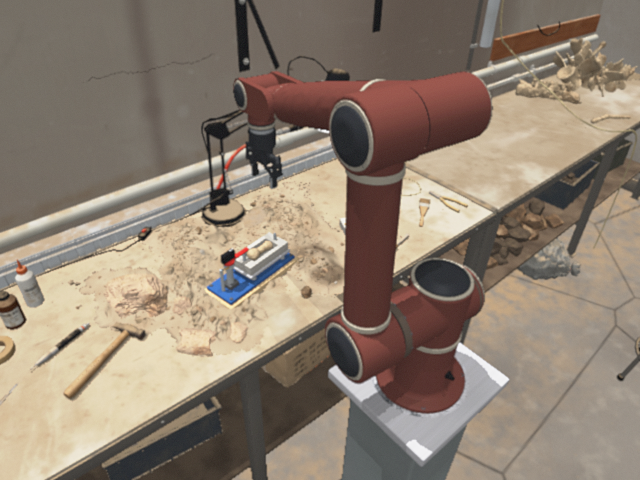

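View pics/side0.png

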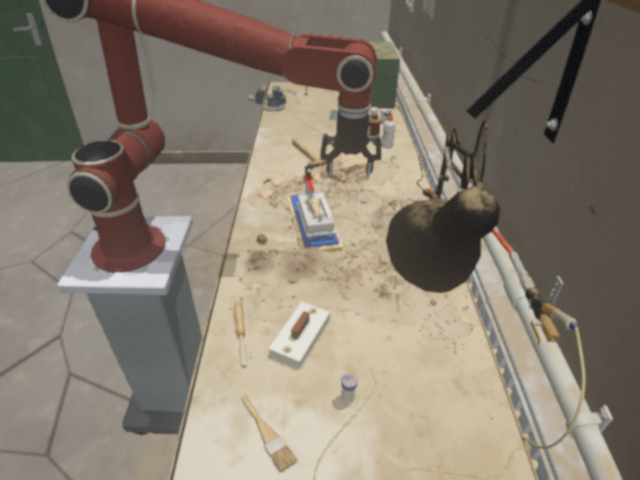

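View pics/wrist0.png

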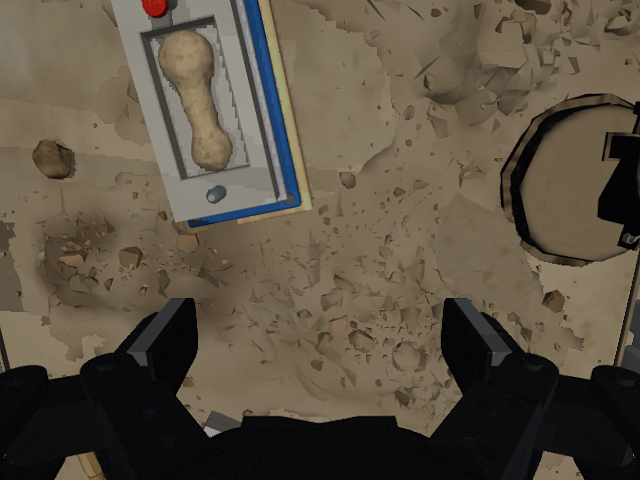

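The wrist view shows the lower half, with the near dowel at about (217,194) and the red arm at (155,5). The side view shows the base at about (315,220), the knob near (310,180), the upper half with its brown handle at (300,323), the vial at (348,388) and the brush at (270,440). The bone shell isn't clearly visible yet. Next I'll measure from the side view.

```bash
cat > m1.py <<'E'
from h import *
f=grab('side','side1.png');P=cloud(f);im=f['pixels'];hsv=cv2.cvtColor(im,cv2.COLOR_BGR2HSV)
cv2.imwrite('pics/up1.png',cv2.resize(im[285:385,240:370],None,fx=5,fy=5,interpolation=2))
cv2.imwrite('pics/base1.png',cv2.resize(im[155:260,265:370],None,fx=5,fy=5,interpolation=2))
def rect(m,name):
    p=P[m];z=np.median(p[:,2]);r=cv2.minAreaRect(p[:,:2].astype(np.float32)*1000);print(name,m.sum(),'z',np.percentile(p[:,2],[5,50,95]).round(4),r)
    return p
roi=np.zeros((480,640),bool);roi[285:385,240:370]=1
m=roi&(P[...,2]>.022)&(P[...,2]<.033);rect(m,'upper top')
m=roi&(P[...,2]>.05);rect(m,'handle top')
roi[:]=0;roi[155:260,265:370]=1
b=roi&(hsv[...,0]>100)&(hsv[...,0]<125)&(hsv[...,1]>150);rect(b,'blue')
m=roi&(P[...,2]>.080)&(P[...,2]<.091);rect(m,'parting')
r=roi&((hsv[...,0]<6)|(hsv[...,0]>174))&(hsv[...,1]>150)&(P[...,2]<.16);p=rect(r,'red')
k=roi&(P[...,2]>.142)&(P[...,2]<.155);p=rect(k,'knobtop') if k.sum()>3 else 0
for n in('scene',):
    f=grab(n);P=cloud(f);hsv=cv2.cvtColor(f['pixels'],cv2.COLOR_BGR2HSV);roi[:]=0;roi[220:310,195:305]=1
    cv2.imwrite('pics/sc1.png',cv2.resize(f['pixels'][220:320,190:310],None,fx=5,fy=5,interpolation=2))
    b=roi&(hsv[...,0]>100)&(hsv[...,0]<125)&(hsv[...,1]>150);rect(b,'blue')
    m=roi&(P[...,2]>.080)&(P[...,2]<.091);rect(m,'parting')
    k=roi&(P[...,2]>.142)&(P[...,2]<.155);rect(k,'knobtop')
E
python3 m1.py
```

```text
upper top 1783 z [0.024  0.0277 0.0306] ((548.3010864257812, -270.009033203125), (292.9435729980469, 111.69859313964844), 50.09104919433594)
handle top 430 z [0.0543 0.0625 0.7933] ((572.682373046875, -618.4244384765625), (124.87281036376953, 668.5000610351562), 4.652283668518066)
  return _methods._mean(a, axis=axis, dtype=dtype,
  ret = ret.dtype.type(ret / rcount)
Traceback (most recent call last):
  File "m1.py", line 12, in <module>
    b=roi&(hsv[...,0]>100)&(hsv[...,0]<125)&(hsv[...,1]>150);rect(b,'blue')
                                                             ~~~~^^^^^^^^^^
  File "m1.py", line 6, in rect
    p=P[m];z=np.median(p[:,2]);r=cv2.minAreaRect(p[:,:2].astype(np.float32)*1000);print(name,m.sum(),'z',np.percentile(p[:,2],[5,50,95]).round(4),r)
                                                                                                         ~~~~~~~~~~~~~^^^^^^^^^^^^^^^^^^
IndexError: index -1 is out of bounds for axis 0 with size 0
```

```bash
python3 - <<'E'
s=open('m1.py').read()
s=s.replace("    p=P[m];z","    m=m&(f['range_z']>0)\n    n,L,S,_=cv2.connectedComponentsWithStats(m.astype(np.uint8));\n    if n<2: print(name,'none');return\n    m=L==1+S[1:,4].argmax()\n    p=P[m];z").replace("(hsv[...,1]>150);rect(b","(hsv[...,1]>100);rect(b")
open('m1.py','w').write(s)
E
python3 m1.py; python3 -c "
import cv2;h=cv2.cvtColor(cv2.imread('pics/side1.png'),40);print(h[240,322],h[205,296],h[180,310])"
```

```text
upper top 1586 z [0.0248 0.0277 0.0301] ((508.1396179199219, -317.54443359375), (159.39842224121094, 77.03568267822266), 64.43428039550781)
handle top 211 z [0.0518 0.0571 0.0597] ((508.44390869140625, -318.2876892089844), (65.77783966064453, 19.567596435546875), 64.43433380126953)
blue 128 z [0.0277 0.0313 0.0342] ((564.7051391601562, -7.1626129150390625), (76.62732696533203, 26.83661651611328), 23.369672775268555)
parting 604 z [0.0822 0.0861 0.0892] ((540.05517578125, 79.90653228759766), (76.39036560058594, 164.0587615966797), 11.726419448852539)
red 35 z [0.1187 0.1204 0.1229] ((524.404052734375, 159.1507568359375), (11.196354866027832, 67.4339599609375), 4.3402419090271)
knobtop 40 z [0.1423 0.1467 0.1492] ((516.0158081054688, 192.0647735595703), (13.804279327392578, 43.99375534057617), 12.581241607666016)
blue 937 z [0.0255 0.0296 0.0332] ((530.267578125, 121.44252014160156), (101.42793273925781, 259.2449035644531), 10.98055362701416)
parting 639 z [0.081  0.0843 0.0894] ((541.2388305664062, 81.45953369140625), (81.33519744873047, 161.02191162109375), 10.975154876708984)
knobtop 69 z [0.1435 0.1469 0.1497] ((515.15185546875, 199.3372344970703), (15.773946762084961, 44.29242706298828), 12.96522331237793)
[110 109 138] [109  98 170] [  3 175 188]
```

View pics/up1.png

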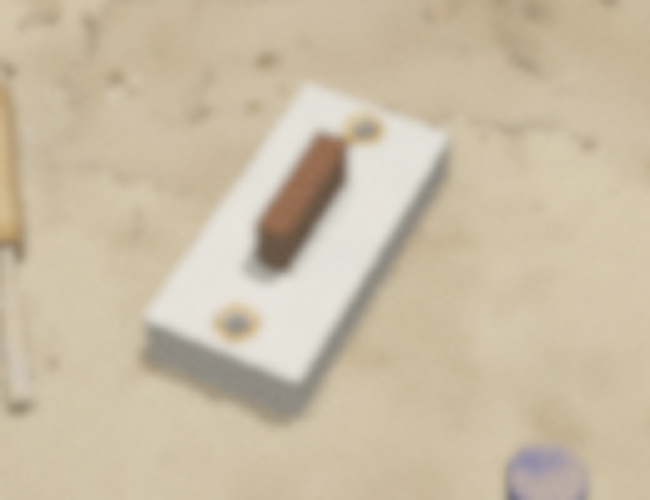

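View pics/base1.png

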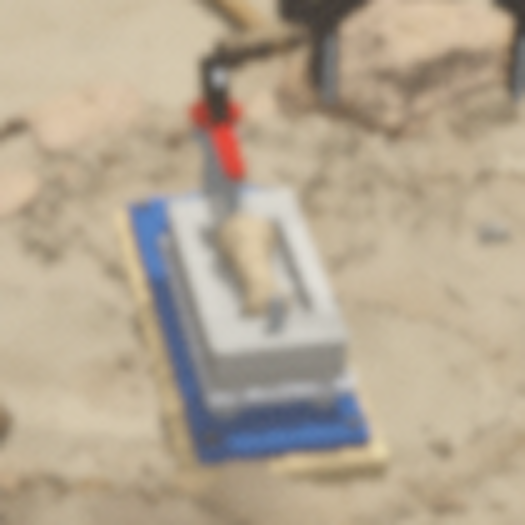

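View pics/sc1.png

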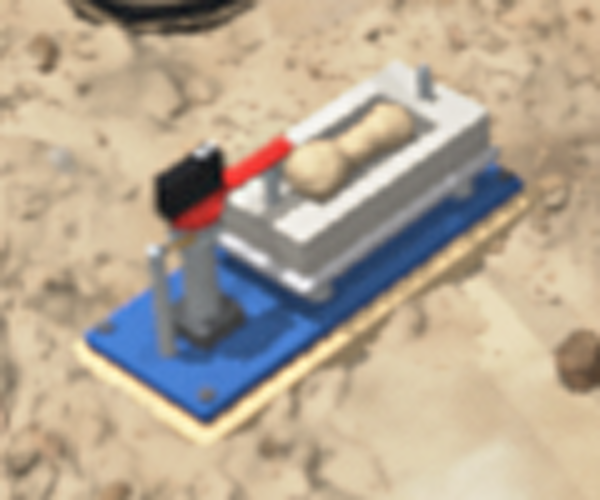

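Base from depth: parting centre about (0.541, 0.080), yaw about 11.5°, blue plate and parting face at the expected heights. Knob at about (0.516, 0.197), which is consistent with the base. Upper half at (0.508, -0.318), yaw about -25.6°, size and height match. Next: hover so the wrist camera sees the base.

```bash
python3 -m inch '[{"fingers":1,"delta_pos":[-2,2,-3.2],"twist":[-4,0,0]},{"fingers":1,"delta_pos":[-2,2,-3.2],"twist":[-4,0,0]},{"fingers":1,"delta_pos":[-2,2,-3.2],"twist":[-3.5,0,0]},{"fingers":1,"delta_pos":[0,0,0],"twist":[0,0,0]},{"fingers":1,"delta_pos":[0,0,0],"twist":[0,0,0]}]'
python3 - <<'E'
from h import *
f=grab('wrist','w2.png');s=manip.state();print(s['tool_pos'],s['tool_rot'],s['time'],s['contact_force']);np.save('w2.npy',f,allow_pickle=True)
E
```

```text
time: 0.92
tool_pos: [0.5253, 0.053, 0.2666]
tool_rot: [0.704, -0.071, 0.704, 0.071]
contact_force: [0.2, 0.3, -0.2]
gripper_width: 0.998
[0.52525605 0.05281174 0.26604285] [ 0.70316295 -0.07064561  0.70397442  0.07064754] 0.975 [0.3550198  0.64073549 0.25019813]
```

View pics/w2.png

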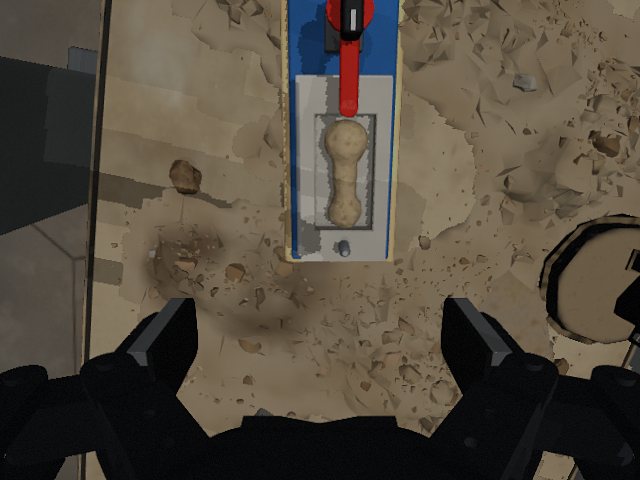

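The wrist view shows the parting face spanning about (294,75) to (393,262), the near dowel at (344,247), the arm tip at (349,113) and the black knob bar at (351,18). I'll turn these into positions.

```bash
cat > m2.py <<'E'
from h import *
f=np.load('w2.npy',allow_pickle=True).item();P=cloud(f);im=f['pixels'];hsv=cv2.cvtColor(im,40)
def big(m):
    n,L,S,_=cv2.connectedComponentsWithStats(m.astype(np.uint8));return L==1+S[1:,4].argmax()
def raypts(m,z):
    v,u=np.nonzero(m);return np.array([onplane(f,a,b,z)[:2] for a,b in zip(u,v)],np.float32)*1000
roi=np.zeros((480,640),bool);roi[:270,270:410]=1
m=big(roi&(abs(P[...,2]-.086)<.006));print(m.sum());
p=raypts(m,.086);r=cv2.minAreaRect(p);print('parting',r)
m=big(roi&(P[...,2]>.142)&(P[...,2]<.155));p=raypts(m,.149);print('bar',m.sum(),cv2.minAreaRect(p))
r=roi&((hsv[...,0]<6)|(hsv[...,0]>174))&(hsv[...,1]>150)&(hsv[...,2]>90);r=big(r);p=raypts(r,.120);print('red',cv2.minAreaRect(p))
v,u=np.nonzero(r);w=(v>60)
p=raypts(r&(np.arange(480)[:,None]>50),.120);l=cv2.fitLine(p,2,0,.01,.01).ravel();print('arm dir',l, np.degrees(np.arctan2(l[1],l[0])))
rb=raypts(r&(np.arange(480)[:,None]<38),.120);print('disc x ext',rb[:,0].min(),rb[:,0].max(),cv2.minEnclosingCircle(rb))
m=big(roi&(hsv[...,0]>100)&(hsv[...,0]<125)&(hsv[...,1]>130));print('blue z',np.median(P[m][:,2]),cv2.minAreaRect(raypts(m,.032)))
# dowel
m=roi&(P[...,2]>.094)&(np.arange(480)[:,None]>232);print('dowel px',m.sum(),np.argwhere(m).mean(0) if m.sum() else 0,P[m].mean(0) if m.sum() else 0)
cv2.imwrite('pics/w2c.png',cv2.resize(im[225:270,310:380],None,fx=10,fy=10,interpolation=0))
cv2.imwrite('pics/w2k.png',cv2.resize(im[0:130,280:410],None,fx=4,fy=4,interpolation=0))
E
python3 m2.py
```

```text
10406
parting ((541.0919799804688, 80.01553344726562), (75.24072265625, 154.32839965820312), 11.33724594116211)
bar 762 ((519.7366943359375, 184.57562255859375), (14.158638000488281, 20.733640670776367), 10.73605728149414)
red ((526.9109497070312, 151.13345336914062), (13.380867004394531, 52.11456298828125), 10.924144744873047)
arm dir [ 1.9558853e-01 -9.8068607e-01  5.2745972e+02  1.4842329e+02] -78.720894Traceback (most recent call last):
  File "m2.py", line 14, in <module>
    rb=raypts(r&(np.arange(480)[:,None]<38),.120);print('disc x ext',rb[:,0].min(),rb[:,0].max(),cv2.minEnclosingCircle(rb))
                                                                     ~~^^^^^
IndexError: too many indices for array: array is 1-dimensional, but 2 were indexed
```

Parting face centre (0.5411, 0.0800), 75.2 x 154.3 mm, yaw 11.3°. The arm direction gives yaw 11.3° too, so the two agree. The knob axis is therefore at (0.5175, 0.1977). I'll move above it and descend.

```bash
python3 -m inch '[{"fingers":1,"delta_pos":[0,4.8,0.7],"twist":[0,0,0]},{"fingers":1,"delta_pos":[0,4.8,0.7],"twist":[0,0,0]},{"fingers":1,"delta_pos":[0,4.75,0.7],"twist":[0,0,0]},{"fingers":0.3,"delta_pos":[3,0,0],"twist":[0,0,0]},{"fingers":0.3,"delta_pos":[2,0,0],"twist":[0,0,0]}]'
python3 -m inch '[{"fingers":0.3,"delta_pos":[0,0,0],"twist":[0,0,0]},{"fingers":0.3,"delta_pos":[0,0,0],"twist":[0,0,0]}]'
python3 - <<'E'
from h import *
f=grab('scene');cv2.imwrite('pics/s3.png',cv2.resize(f['pixels'][160:320,150:330],None,fx=4,fy=4));f=grab('wrist','w3.png')
s=manip.state();print(s['tool_pos'],s['tool_rot'])
E
```

```text
time: 1.6
tool_pos: [0.5168, 0.1979, 0.214]
tool_rot: [0.702, -0.071, 0.705, 0.071]
contact_force: [-0.3, -0.9, 0.3]
gripper_width: 0.651
time: 1.85
tool_pos: [0.5177, 0.1973, 0.2174]
tool_rot: [0.704, -0.07, 0.703, 0.07]
contact_force: [0.3, -0.4, 1.0]
gripper_width: 0.649
[0.51802858 0.19755602 0.21828713] [ 0.70434183 -0.07039867  0.70282363  0.0706085 ]
```

View pics/s3.png

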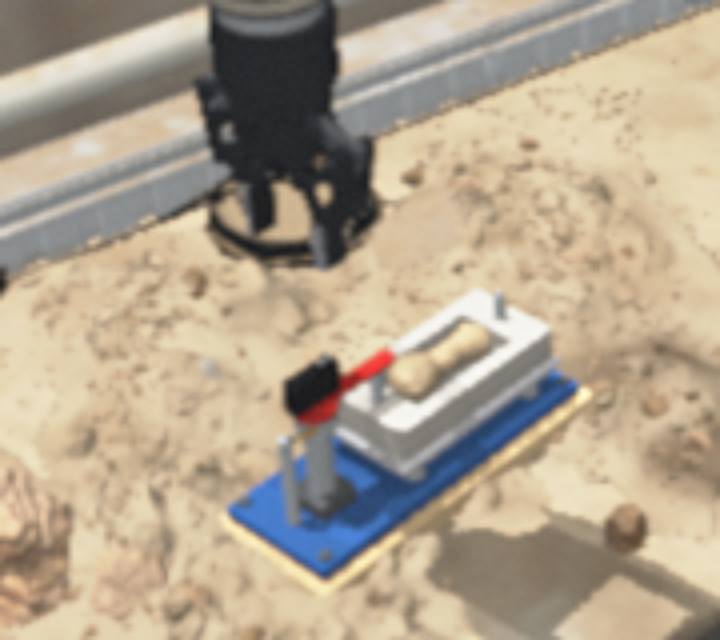

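View pics/w3.png

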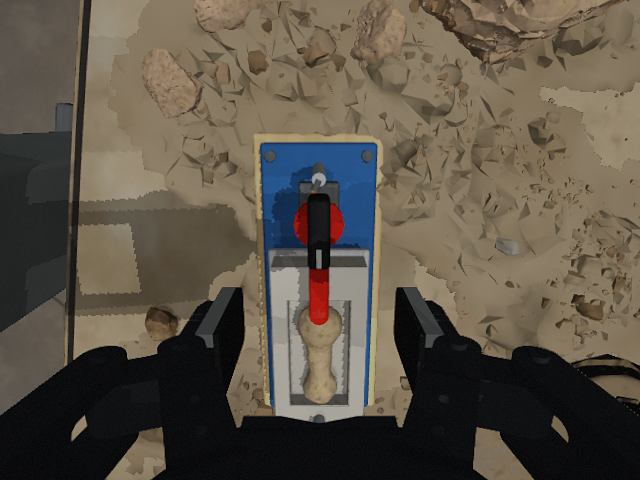

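The wrist view shows the bar at about (319,230), centred between the fingers, with the knob, arm and base all visible. I'll measure the bar precisely from here.

```bash
python3 - <<'E'
from h import *
f=grab('wrist');P=cloud(f);hsv=cv2.cvtColor(f['pixels'],40)
m=(abs(P[...,2]-.149)<.005);m[:, :280]=0;m[:,360:]=0;m[300:]=0;m[:170]=0
n,L,S,_=cv2.connectedComponentsWithStats(m.astype(np.uint8));m=L==1+S[1:,4].argmax()
v,u=np.nonzero(m);p=np.array([onplane(f,a,b,.149)[:2] for a,b in zip(u,v)],np.float32)*1000;print(m.sum(),cv2.minAreaRect(p))
s=manip.state();print(s['tool_pos'],s['tool_rot'],s['joint_pos'])
E
```

```text
1598 ((517.1592407226562, 198.54783630371094), (13.381571769714355, 43.886024475097656), 11.41850471496582)
[0.51799807 0.19761787 0.21835219] [ 0.70438645 -0.07044887  0.70276812  0.07066588] [ 2.30218116e-01 -1.24188735e-01  1.76621658e+00  7.01844663e-06
  1.49725567e+00  3.03184319e-02]
```

```bash
python3 -m inch '[{"fingers":0.3,"delta_pos":[3,0.05,-0.05],"twist":[0,0,0]},{"fingers":0.3,"delta_pos":[3,0,0],"twist":[0,0,0]},{"fingers":0.3,"delta_pos":[2,0,0],"twist":[0,0,0]},{"fingers":0.3,"delta_pos":[1,0,0],"twist":[0,0,0]},{"fingers":0.3,"delta_pos":[0,0,0],"twist":[0,0,0]}]'
python3 -m inch '[{"fingers":-1,"delta_pos":[0,0,0],"twist":[0,0,0]},{"fingers":-1,"delta_pos":[0,0,0],"twist":[0,0,0]},{"fingers":-1,"delta_pos":[0,0,0],"twist":[0,0,0]},{"fingers":-1,"delta_pos":[0,0,0],"twist":[0,0,0]}]'
```

```text
time: 2.62
tool_pos: [0.5166, 0.1982, 0.1268]
tool_rot: [0.703, -0.071, 0.704, 0.071]
contact_force: [-0.8, 0.6, 0.3]
gripper_width: 0.651
time: 3.12
tool_pos: [0.5167, 0.1983, 0.1272]
tool_rot: [0.704, -0.071, 0.703, 0.071]
contact_force: [-0.6, -0.4, -0.3]
gripper_width: 0.006
```

The fingers shut to 0.006, but the bar should stop them at about 0.16. I'll look before doing anything else.

```bash
python3 - <<'E'
from h import *
f=grab('scene');cv2.imwrite('pics/s4.png',cv2.resize(f['pixels'][170:320,150:330],None,fx=4,fy=4));f=grab('side');cv2.imwrite('pics/d4.png',cv2.resize(f['pixels'][120:260,230:410],None,fx=4,fy=4));f=grab('wrist','w4.png')
s=manip.state();print(s['gripper_width'],s['tool_pos'])
E
```

```text
-0.0045278361606126164 [0.51657874 0.19828791 0.12693898]
```

View pics/s4.png

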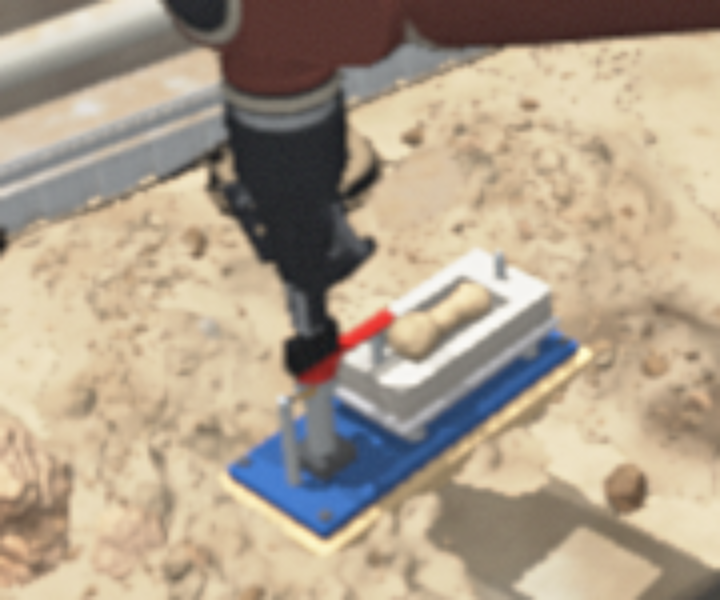

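View pics/d4.png

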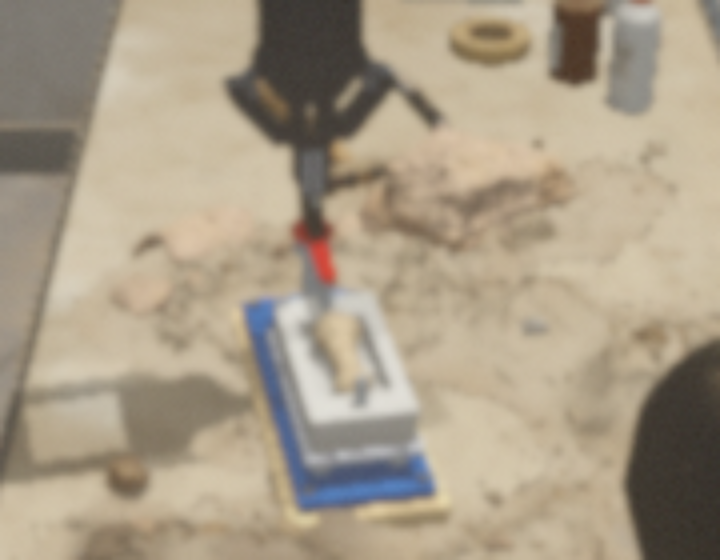

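View pics/w4.png

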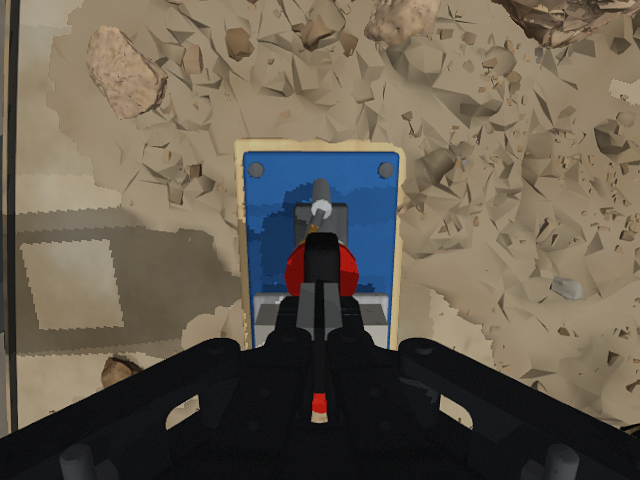

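The scene and wrist views suggest the fingertips, at about (320,285) in the wrist view, closed above or beside the bar rather than on it. I'll check the real fingertip height from depth.

```bash
python3 - <<'E'
from h import *
f=grab('wrist');P=cloud(f)
for u,v in [(306,288),(306,295),(306,310),(306,325),(335,288),(335,310),(320,245),(320,270),(320,280),(320,300),(320,320),(320,400)]: print(u,v,P[v,u].round(4))
f=grab('scene');P=cloud(f)
# black things near tool in scene cam
m=(abs(P[...,0]-.517)<.03)&(abs(P[...,1]-.198)<.035)&(P[...,2]>.1)&(P[...,2]<.25)
v,u=np.nonzero(m);print(u.min(),u.max(),v.min(),v.max())
for vv in range(v.min(),v.max(),2):
    q=np.nonzero(m[vv])[0]
    if len(q): print(vv,q.min(),q.max(),P[vv,q].mean(0).round(3),f['pixels'][vv,q].mean(0).round())
E
```

```text
306 288 [0.5097 0.2078 0.1611]
306 295 [0.5099 0.2077 0.1668]
306 310 [0.5102 0.208  0.1785]
306 325 [0.5105 0.2079 0.1878]
335 288 [0.5195 0.2099 0.1615]
335 310 [0.5192 0.2088 0.1766]
320 245 [0.5124 0.219  0.1442]
320 270 [0.5141 0.2108 0.1489]
320 280 [0.5149 0.2068 0.1488]
320 300 [0.5145 0.2086 0.1707]
320 320 [0.5145 0.2083 0.184 ]
320 400 [0.5301 0.1331 0.1205]
212 240 218 271
218 213 213 [0.544 0.213 0.247] [45. 42. 41.]
222 214 220 [0.521 0.214 0.248] [42. 39. 38.]
224 215 219 [0.522 0.216 0.242] [43. 40. 39.]
226 214 228 [0.509 0.212 0.242] [47. 46. 46.]
228 213 232 [0.511 0.212 0.234] [56. 58. 60.]
230 213 232 [0.51  0.209 0.228] [44. 42. 40.]
232 213 232 [0.511 0.208 0.22 ] [46. 45. 45.]
234 214 231 [0.514 0.208 0.212] [46. 44. 43.]
236 215 230 [0.512 0.206 0.206] [52. 54. 56.]
238 218 229 [0.509 0.209 0.203] [54. 55. 58.]
240 219 236 [0.506 0.205 0.196] [69. 75. 80.]
242 220 228 [0.507 0.21  0.191] [75. 78. 80.]
244 221 231 [0.509 0.204 0.181] [81. 82. 84.]
246 221 231 [0.51  0.204 0.174] [78. 79. 80.]
248 221 232 [0.511 0.203 0.166] [ 93.  98. 103.]
250 222 234 [0.51  0.199 0.158] [78. 80. 82.]
252 223 234 [0.512 0.197 0.149] [76. 79. 80.]
254 221 237 [0.515 0.194 0.139] [55. 59. 94.]
256 220 239 [0.513 0.195 0.134] [48. 50. 78.]
258 220 236 [0.512 0.201 0.131] [47. 50. 67.]
260 220 233 [0.51  0.207 0.128] [40. 42. 69.]
262 220 233 [0.509 0.208 0.123] [47. 51. 99.]
264 222 233 [0.506 0.207 0.117] [ 58.  63. 138.]
266 223 233 [0.512 0.203 0.104] [110. 112. 129.]
268 224 231 [0.506 0.209 0.104] [105. 122. 133.]
270 220 223 [0.509 0.225 0.104] [166. 168. 168.]
```

```bash
python3 - <<'E'
from h import *
f=grab('wrist');P=cloud(f);im=f['pixels']
cv2.imwrite('pics/w5c.png',cv2.resize(im[220:430,240:400],None,fx=3.6,fy=2.8,interpolation=0))
for v in range(276,300,2): print(v,[ (round(P[v,u,1],3),round(P[v,u,2],3)) for u in (299,306,312,320,330,338)])
print(f['pose'].round(4).tolist())
f=grab('scene');cv2.imwrite('pics/s5c.png',cv2.resize(f['pixels'][205:285,185:265],None,fx=7,fy=7,interpolation=2))
E
```

```text
276 [(np.float64(0.196), np.float64(0.12)), (np.float64(0.207), np.float64(0.149)), (np.float64(0.208), np.float64(0.149)), (np.float64(0.208), np.float64(0.148)), (np.float64(0.209), np.float64(0.147)), (np.float64(0.209), np.float64(0.147))]
278 [(np.float64(0.195), np.float64(0.121)), (np.float64(0.206), np.float64(0.148)), (np.float64(0.207), np.float64(0.149)), (np.float64(0.207), np.float64(0.148)), (np.float64(0.208), np.float64(0.149)), (np.float64(0.209), np.float64(0.148))]
280 [(np.float64(0.194), np.float64(0.122)), (np.float64(0.206), np.float64(0.148)), (np.float64(0.206), np.float64(0.149)), (np.float64(0.207), np.float64(0.149)), (np.float64(0.208), np.float64(0.149)), (np.float64(0.208), np.float64(0.147))]
282 [(np.float64(0.193), np.float64(0.121)), (np.float64(0.205), np.float64(0.148)), (np.float64(0.205), np.float64(0.148)), (np.float64(0.206), np.float64(0.148)), (np.float64(0.207), np.float64(0.149)), (np.float64(0.207), np.float64(0.147))]
284 [(np.float64(0.192), np.float64(0.121)), (np.float64(0.207), np.float64(0.156)), (np.float64(0.208), np.float64(0.157
[... 1256 characters left out ...]
(0.165)), (np.float64(0.209), np.float64(0.165)), (np.float64(0.21), np.float64(0.165))]
296 [(np.float64(0.207), np.float64(0.168)), (np.float64(0.208), np.float64(0.168)), (np.float64(0.208), np.float64(0.167)), (np.float64(0.208), np.float64(0.167)), (np.float64(0.209), np.float64(0.168)), (np.float64(0.21), np.float64(0.167))]
298 [(np.float64(0.207), np.float64(0.169)), (np.float64(0.207), np.float64(0.169)), (np.float64(0.209), np.float64(0.17)), (np.float64(0.209), np.float64(0.17)), (np.float64(0.209), np.float64(0.17)), (np.float64(0.21), np.float64(0.169))]
[[0.9798, 0.1925, 0.054, 0.5027], [0.1999, -0.9442, -0.2618, 0.2639], [0.0006, 0.2673, -0.9636, 0.2937], [0.0, 0.0, 0.0, 1.0]]
```

View pics/w5c.png

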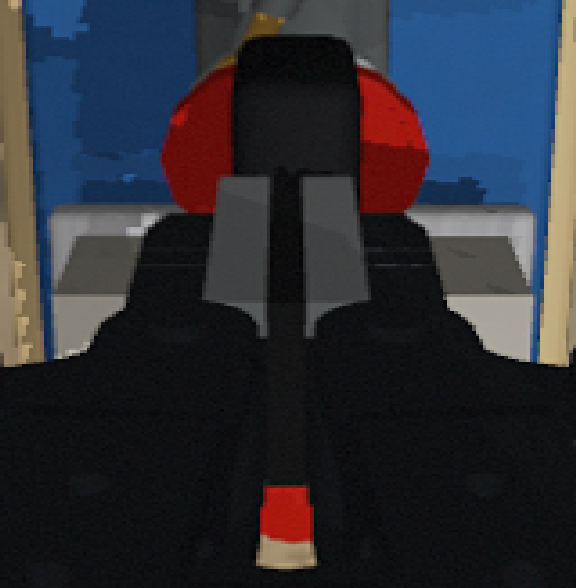

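View pics/s5c.png

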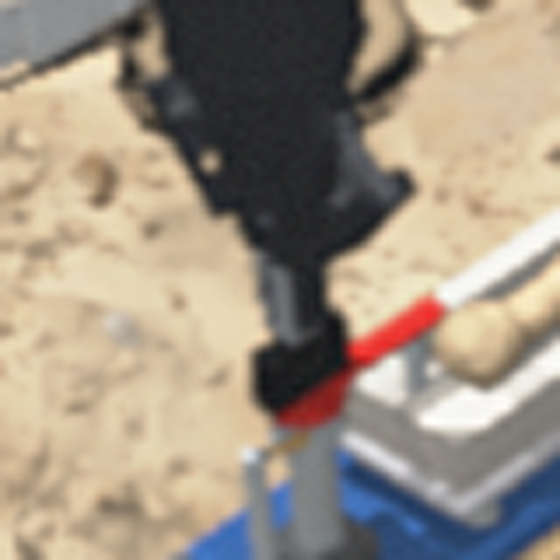

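Both cameras agree that the shut fingertips sit at z of about 0.157 m, while the reported TCP is at 0.127. The real finger ends are about 30 mm behind the reported TCP, so the fingers closed above the bar without touching it. I'll open, go 28 mm lower in small steps while watching force, then close.

```bash
python3 -m inch '[{"fingers":0.2,"delta_pos":[0,0,0],"twist":[0,0,0]},{"fingers":0.2,"delta_pos":[0,0,0],"twist":[0,0,0]},{"fingers":0.2,"delta_pos":[0,0,0],"twist":[0,0,0]},{"fingers":0.2,"delta_pos":[1,0,0],"twist":[0,0,0]},{"fingers":0.2,"delta_pos":[0,0,0],"twist":[0,0,0]}]'
python3 -m inch '[{"fingers":0.2,"delta_pos":[0.6,0,0],"twist":[0,0,0]},{"fingers":0.2,"delta_pos":[0.6,0,0],"twist":[0,0,0]},{"fingers":0.2,"delta_pos":[0.6,0,0],"twist":[0,0,0]},{"fingers":0.2,"delta_pos":[0,0,0],"twist":[0,0,0]}]'
python3 -m inch '[{"fingers":-1,"delta_pos":[0,0,0],"twist":[0,0,0]},{"fingers":-1,"delta_pos":[0,0,0],"twist":[0,0,0]},{"fingers":-1,"delta_pos":[0,0,0],"twist":[0,0,0]},{"fingers":-1,"delta_pos":[0,0,0],"twist":[0,0,0]}]'
python3 - <<'E'
from h import *
f=grab('wrist','w6.png')
f=grab('scene');cv2.imwrite('pics/s6.png',cv2.resize(f['pixels'][205:285,185:265],None,fx=7,fy=7,interpolation=2))
E
```

```text
time: 4.1
tool_pos: [0.5156, 0.198, 0.1153]
tool_rot: [0.703, -0.071, 0.705, 0.071]
contact_force: [-0.7, -0.0, 0.9]
gripper_width: 0.601
time: 4.6
tool_pos: [0.516, 0.1981, 0.098]
tool_rot: [0.703, -0.071, 0.704, 0.071]
contact_force: [0.5, -0.1, -0.6]
gripper_width: 0.602
time: 5.1
tool_pos: [0.5176, 0.1985, 0.0995]
tool_rot: [0.704, -0.071, 0.703, 0.071]
contact_force: [4.1, 0.2, -1.4]
gripper_width: 0.149
```

View pics/w6.png

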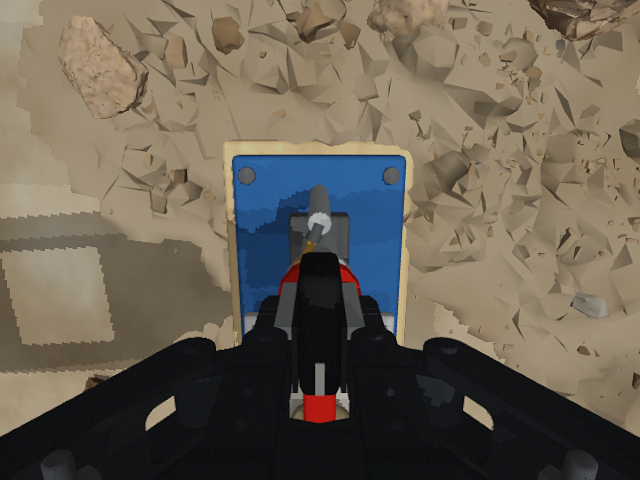

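View pics/s6.png

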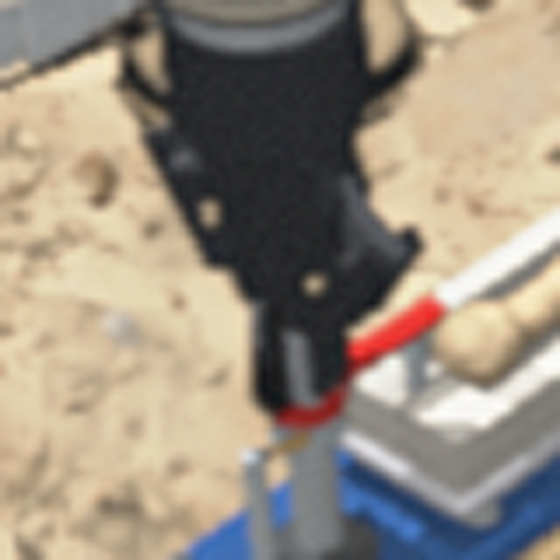

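The bar is now between the pads: opening 0.149 and the fingers straddling it in the wrist view at about (320,300). I'll turn clockwise, which is +x in the tool frame (pointing down).

```bash
python3 -m inch '[{"fingers":-1,"delta_pos":[0,0,0],"twist":[5,0,0]},{"fingers":-1,"delta_pos":[0,0,0],"twist":[6,0,0]},{"fingers":-1,"delta_pos":[0,0,0],"twist":[6,0,0]},{"fingers":-1,"delta_pos":[0,0,0],"twist":[6,0,0]},{"fingers":-1,"delta_pos":[0,0,0],"twist":[0,0,0]}]'
python3 -c "
from h import *
s=manip.state();print(s['contact_force'],s['ft_torque'],s['tool_rot'],s['gripper_width'])"
```

```text
time: 5.82
tool_pos: [0.5178, 0.1985, 0.0995]
tool_rot: [0.705, 0.071, 0.702, -0.071]
contact_force: [6.0, 1.9, -0.6]
gripper_width: 0.15
[ 5.99273184  1.88838109 -0.55800222] [ 0.18870989 -0.75179869  0.06964178] [ 0.70461327  0.07140211  0.70244488 -0.07066175] 0.15016610182030168
```

```bash
python3 -m inch '[{"fingers":-1,"delta_pos":[0,0,0],"twist":[8,0,0]},{"fingers":-1,"delta_pos":[0,0,0],"twist":[8,0,0]},{"fingers":-1,"delta_pos":[0,0,0],"twist":[8,0,0]},{"fingers":-1,"delta_pos":[0,0,0],"twist":[8,0,0]},{"fingers":-1,"delta_pos":[0,0,0],"twist":[0,0,0]}]'
python3 -c "
from h import *
s=manip.state();print(s['contact_force'],s['ft_torque'],s['tool_rot'],s['gripper_width'])"
python3 -m inch '[{"fingers":-1,"delta_pos":[0,0,0],"twist":[8,0,0]},{"fingers":-1,"delta_pos":[0,0,0],"twist":[8,0,0]},{"fingers":-1,"delta_pos":[0,0,0],"twist":[0,0,0]}]'
python3 -c "
from h import *
s=manip.state();print(s['contact_force'],s['ft_torque'],s['tool_rot'],s['gripper_width'])
f=grab('wrist','w7.png')
f=grab('scene');cv2.imwrite('pics/s7.png',cv2.resize(f['pixels'][205:305,185:305],None,fx=5,fy=5,interpolation=2))"
```

```text
time: 6.45
tool_pos: [0.5182, 0.1984, 0.0995]
tool_rot: [0.658, 0.263, 0.655, -0.262]
contact_force: [7.8, 0.6, -2.0]
gripper_width: 0.146
[ 7.81129836  0.62234702 -2.00455108] [ 0.16584712 -1.00606138 -0.07106964] [ 0.65780506  0.26321276  0.65538094 -0.26170094] 0.14599621317987138
time: 6.82
tool_pos: [0.5183, 0.1983, 0.0995]
tool_rot: [0.615, 0.352, 0.612, -0.35]
contact_force: [8.3, 0.8, -2.1]
gripper_width: 0.151
[ 8.28963556  0.84184934 -2.1473988 ] [ 0.18578216 -1.0307471  -0.14945432] [ 0.61487184  0.35222864  0.61243862 -0.3504091 ] 0.15114870512150475
```

View pics/s7.png

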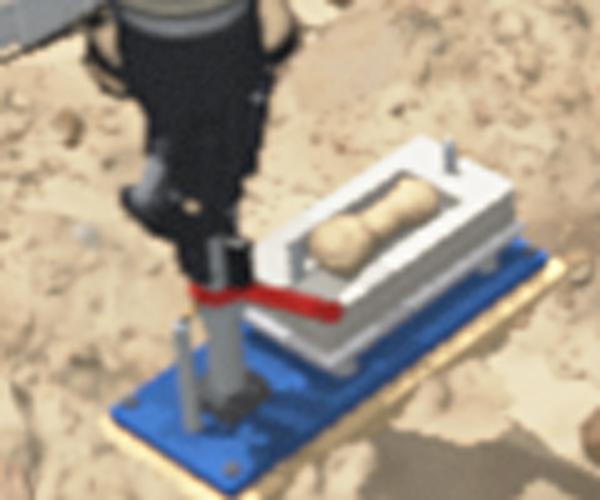

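The red arm has swung past the dowel, and the torque changed sign, so it is over the crest (about 71° turned). I'll release so the spring finishes the throw, then rise.

```bash
python3 -m inch '[{"fingers":-1,"delta_pos":[0,0,0],"twist":[2,0,0]},{"fingers":0.2,"delta_pos":[0,0,0],"twist":[0,0,0]},{"fingers":0.2,"delta_pos":[0,0,0],"twist":[0,0,0]},{"fingers":0.2,"delta_pos":[0,0,0],"twist":[0,0,0]},{"fingers":0.2,"delta_pos":[-3,0,0],"twist":[0,0,0]}]'
python3 -m inch '[{"fingers":1,"delta_pos":[-5,0,0],"twist":[-10,0,0]},{"fingers":1,"delta_pos":[-5,0,0],"twist":[-10,0,0]},{"fingers":1,"delta_pos":[0,0,0],"twist":[-10,0,0]},{"fingers":1,"delta_pos":[0,0,0],"twist":[0,0,0]}]'
python3 -c "
from h import *
s=manip.state();print(s['tool_pos'],s['contact_force'],s['joint_pos'])
f=grab('wrist','w8.png')
f=grab('scene');cv2.imwrite('pics/s8.png',cv2.resize(f['pixels'][205:305,185:305],None,fx=5,fy=5,interpolation=2))"
```

```text
time: 7.55
tool_pos: [0.514, 0.1977, 0.126]
tool_rot: [0.606, 0.36, 0.61, -0.363]
contact_force: [0.1, 0.1, 0.2]
gripper_width: 0.604
time: 8.05
tool_pos: [0.5166, 0.1983, 0.2294]
tool_rot: [0.681, 0.193, 0.68, -0.192]
contact_force: [-0.1, -0.9, -0.8]
gripper_width: 0.997
[0.51655824 0.19833135 0.22944812] [-0.13718588 -0.89958787 -0.7680936 ] [ 2.32083765e-01 -1.31568254e-01  1.75452278e+00  8.17260281e-06
  1.51803271e+00  7.83705061e-01]
```

View pics/s8.png

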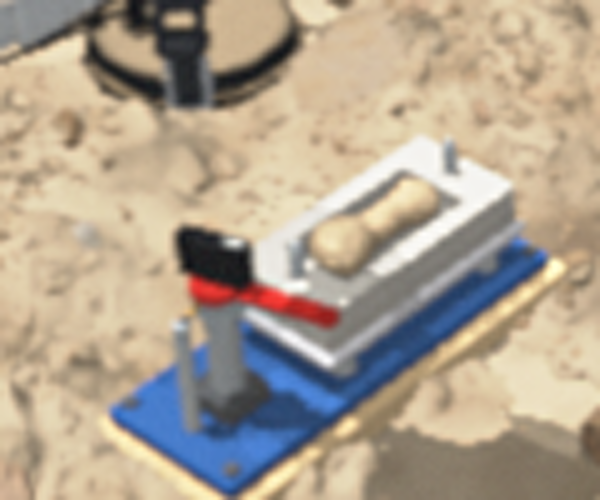

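The knob stays clicked over and its red arm points sideways, clear of the mould. Next I'll travel above the upper half.

```bash
python3 -m inch '[{"fingers":1,"delta_pos":[0,-4.45,2.62],"twist":[0,0,0]},{"fingers":1,"delta_pos":[0,-4.45,2.62],"twist":[0,0,0]},{"fingers":1,"delta_pos":[0,-4.45,2.62],"twist":[0,0,0]},{"fingers":1,"delta_pos":[0,-4.45,2.62],"twist":[0,0,0]},{"fingers":1,"delta_pos":[0,-4.45,2.62],"twist":[0,0,0]}]'
python3 -m inch '[{"fingers":1,"delta_pos":[0,-4.45,2.62],"twist":[0,0,0]},{"fingers":1,"delta_pos":[0,-4.45,2.62],"twist":[0,0,0]},{"fingers":1,"delta_pos":[0,-4.45,2.62],"twist":[0,0,0]},{"fingers":1,"delta_pos":[0,-4.45,2.62],"twist":[0,0,0]},{"fingers":1,"delta_pos":[0,-4.45,2.62],"twist":[0,0,0]}]'
python3 -m inch '[{"fingers":1,"delta_pos":[0,0,0],"twist":[-5.9,0,0]},{"fingers":1,"delta_pos":[0,0,0],"twist":[0,0,0]},{"fingers":1,"delta_pos":[0,0,0],"twist":[0,0,0]}]'
cat > m3.py <<'E'
from h import *
f=grab('wrist','w9.png');P=cloud(f);hsv=cv2.cvtColor(f['pixels'],40)
s=manip.state();q=s['tool_rot'];print(s['tool_pos'],'yaw',np.degrees(2*np.arctan2(-q[1],q[0])),f['pose'][:3,3])
def rect(m,z,name):
    n,L,S,_=cv2.connectedComponentsWithStats(m.astype(np.uint8));m=L==1+S[1:,4].argmax()
    v,u=np.nonzero(m);p=np.array([onplane(f,a,b,z)[:2] for a,b in zip(u,v)],np.float32)*1000;print(name,m.sum(),P[m][:,2].mean(),cv2.minAreaRect(p))
ok=np.ones((480,640),bool);ok[330:]=0
rect(ok&(abs(P[...,2]-.028)<.006),.028,'top');rect(ok&(abs(P[...,2]-.058)<.005),.058,'handle')
E
python3 m3.py
```

```text
time: 8.78
tool_pos: [0.5111, -0.0613, 0.2276]
tool_rot: [0.68, 0.193, 0.681, -0.193]
contact_force: [0.6, -0.3, -1.0]
gripper_width: 0.997
time: 9.4
tool_pos: [0.5067, -0.3193, 0.2274]
tool_rot: [0.68, 0.193, 0.681, -0.192]
contact_force: [-0.2, 0.1, 0.2]
gripper_width: 0.993
time: 9.78
tool_pos: [0.5072, -0.3174, 0.2281]
tool_rot: [0.689, 0.157, 0.69, -0.157]
contact_force: [0.5, 0.8, -0.1]
gripper_width: 1.002
[ 0.50738026 -0.3172873   0.22838303] yaw -25.684192328022235 [ 0.53644055 -0.25725473  0.39492338]
top 12238 0.027746932691505646 ((508.68841552734375, -316.2320556640625), (154.23281860351562, 75.12226867675781), 64.42365264892578)
handle 1552 0.057181638038546846 ((509.0317077636719, -315.0966491699219), (62.45362854003906, 17.131540298461914), 64.74520874023438)
```

View pics/w9.png

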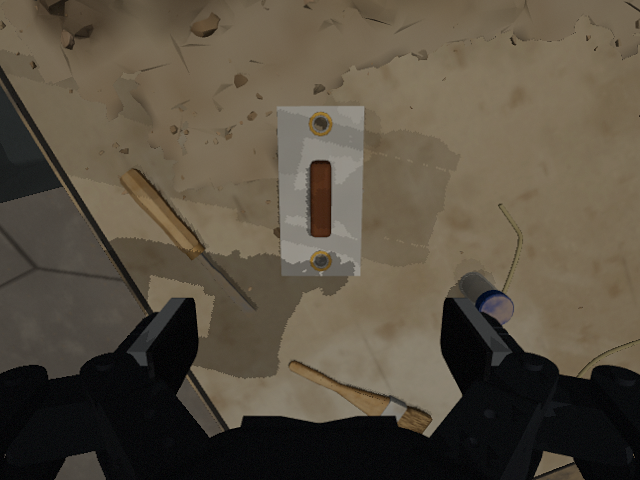

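The wrist view shows the upper half centred at about (320,190), its handle at (320,198), the vial at (487,300) and the brush at (365,395); both are clear of the descent path. Fit: centre (0.5088, -0.3158), yaw -25.6°, 154 x 75 mm. I'll descend, allowing for the 30 mm tip offset.

```bash
python3 -m inch '[{"fingers":0.2,"delta_pos":[5,0.2,0.05],"twist":[0,0,0]},{"fingers":0.2,"delta_pos":[5,0,0],"twist":[0,0,0]},{"fingers":0.2,"delta_pos":[5,0,0],"twist":[0,0,0]},{"fingers":0.2,"delta_pos":[3,0,0],"twist":[0,0,0]},{"fingers":0.2,"delta_pos":[0,0,0],"twist":[0,0,0]}]'
python3 -m inch '[{"fingers":0.2,"delta_pos":[1,0,0],"twist":[0,0,0]},{"fingers":0.2,"delta_pos":[1,0,0],"twist":[0,0,0]},{"fingers":0.2,"delta_pos":[1,0,0],"twist":[0,0,0]},{"fingers":0.2,"delta_pos":[0.8,0,0],"twist":[0,0,0]},{"fingers":0.2,"delta_pos":[0,0,0],"twist":[0,0,0]}]'
python3 -c "
from h import *
f=grab('wrist','w10.png');s=manip.state();print(s['tool_pos'],s['contact_force'])
f=grab('side');cv2.imwrite('pics/d10.png',cv2.resize(f['pixels'][220:400,210:390],None,fx=4,fy=3))"
```

```text
time: 10.45
tool_pos: [0.5068, -0.3141, 0.0456]
tool_rot: [0.687, 0.158, 0.692, -0.156]
contact_force: [-0.4, -0.3, -0.1]
gripper_width: 0.599
time: 11.08
tool_pos: [0.5081, -0.3161, 0.0099]
tool_rot: [0.689, 0.157, 0.69, -0.156]
contact_force: [0.1, 0.8, -0.1]
gripper_width: 0.599
[ 0.50852445 -0.31631191  0.01047865] [ 0.49547462 -0.49916562  0.32240423]
```

View pics/w10.png

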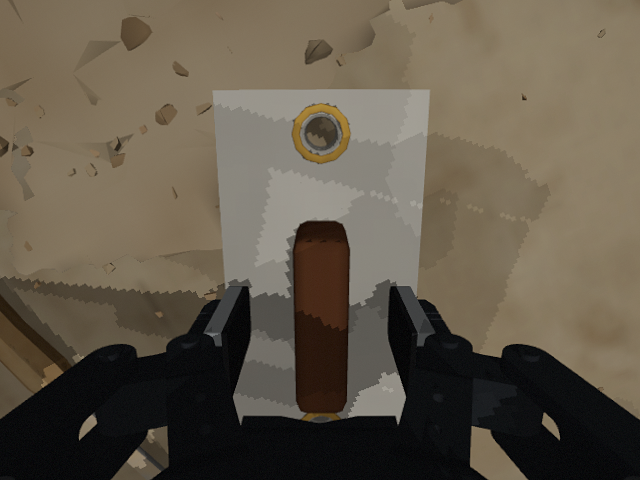

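View pics/d10.png

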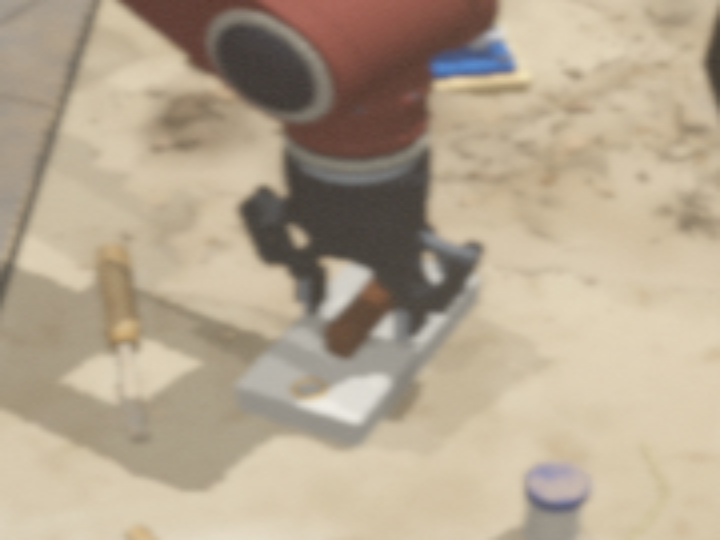

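The fingers straddle the handle centrally: handle at about (321,315) in the wrist view, fingers at 240 and 400. I'll go a little lower and grip.

```bash
python3 -m inch '[{"fingers":0.2,"delta_pos":[0.4,0,0],"twist":[0,0,0]},{"fingers":-1,"delta_pos":[0,0,0],"twist":[0,0,0]},{"fingers":-1,"delta_pos":[0,0,0],"twist":[0,0,0]},{"fingers":-1,"delta_pos":[0,0,0],"twist":[0,0,0]},{"fingers":-1,"delta_pos":[0,0,0],"twist":[0,0,0]}]'
python3 -m inch '[{"fingers":-1,"delta_pos":[0,0,0],"twist":[0,0,0]},{"fingers":-1,"delta_pos":[-0.6,0,0],"twist":[0,0,0]},{"fingers":-1,"delta_pos":[-0.6,0,0],"twist":[0,0,0]},{"fingers":-1,"delta_pos":[0,0,0],"twist":[0,0,0]},{"fingers":-1,"delta_pos":[0,0,0],"twist":[0,0,0]}]'
python3 -c "
from h import *
f=grab('wrist','w11.png');s=manip.state();print(s['tool_pos'],s['contact_force'],s['ft_torque'])
f=grab('side');cv2.imwrite('pics/d11.png',cv2.resize(f['pixels'][220:400,210:390],None,fx=4,fy=3))"
```

```text
time: 11.8
tool_pos: [0.509, -0.3166, 0.0071]
tool_rot: [0.69, 0.157, 0.689, -0.157]
contact_force: [-0.1, 0.2, 0.3]
gripper_width: 0.197
time: 12.42
tool_pos: [0.5086, -0.3163, 0.0188]
tool_rot: [0.689, 0.157, 0.69, -0.157]
contact_force: [-0.6, 0.6, -3.7]
gripper_width: 0.197
[ 0.50852192 -0.31630071  0.0186364 ] [ 0.31336874 -0.10989401 -3.08459829] [ 0.05169944  0.10177605 -0.00329871]
```

View pics/w11.png

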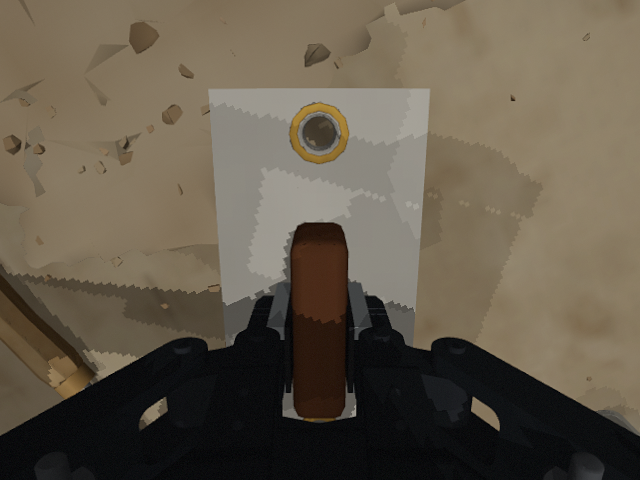

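View pics/d11.png

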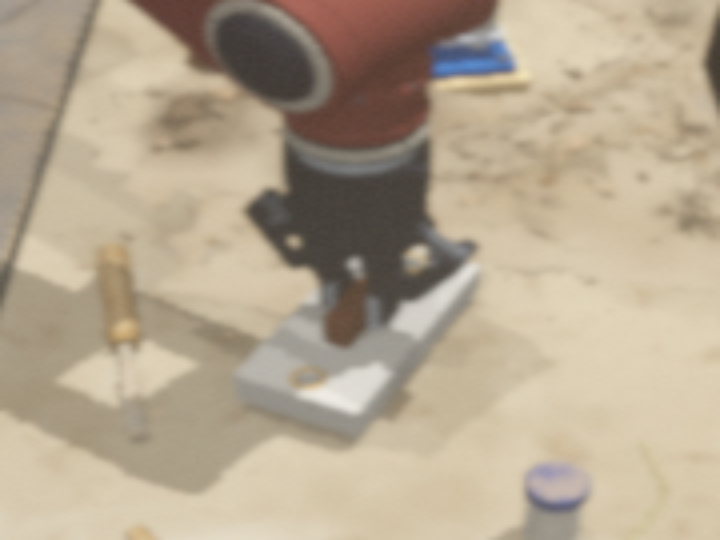

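The upper half is gripped and lifted: opening 0.197 (about 17 mm) and 3 N of weight. In the side view its shadow shows it level and off the bench. I'll lift and carry it.

```bash
python3 -m inch '[{"fingers":-1,"delta_pos":[-2.5,0,0],"twist":[0,0,0]},{"fingers":-1,"delta_pos":[-4.5,0,0],"twist":[0,0,0]},{"fingers":-1,"delta_pos":[-4.5,0,0],"twist":[0,0,0]},{"fingers":-1,"delta_pos":[-4.5,0,0],"twist":[0,0,0]},{"fingers":-1,"delta_pos":[-2,1,-0.4],"twist":[0,0,0]}]'
python3 -m inch '[{"fingers":-1,"delta_pos":[0,3,-1.15],"twist":[0,0,0]},{"fingers":-1,"delta_pos":[0,4.5,-1.72],"twist":[0,0,0]},{"fingers":-1,"delta_pos":[0,4.5,-1.72],"twist":[0,0,0]},{"fingers":-1,"delta_pos":[0,4.5,-1.72],"twist":[0,0,0]},{"fingers":-1,"delta_pos":[0,4.5,-1.72],"twist":[0,0,0]}]'
python3 -m inch '[{"fingers":-1,"delta_pos":[0,4.5,-1.72],"twist":[0,0,0]},{"fingers":-1,"delta_pos":[0,4.5,-1.72],"twist":[0,0,0]},{"fingers":-1,"delta_pos":[0,3.5,-1.35],"twist":[0,0,0]},{"fingers":-1,"delta_pos":[0,2.6,-0.98],"twist":[-4,0,0]},{"fingers":-1,"delta_pos":[0,0,0],"twist":[-7,0,0]}]'
python3 -m inch '[{"fingers":-1,"delta_pos":[0,0,0],"twist":[-8,0,0]},{"fingers":-1,"delta_pos":[0,0,0],"twist":[-8,0,0]},{"fingers":-1,"delta_pos":[0,0,0],"twist":[-7,0,0]},{"fingers":-1,"delta_pos":[0,0,0],"twist":[-3,0,0]},{"fingers":-1,"delta_pos":[0,0,0],"twist":[0,0,0]}]'
python3 -m inch '[{"fingers":-1,"delta_pos":[0,0,0],"twist":[0,0,0]},{"fingers":-1,"delta_pos":[0,0,0],"twist":[0,0,0]}]'
python3 -c "
from h import *
f=grab('wrist','w12.png');np.save('w12.npy',f,allow_pickle=True);s=manip.state();q=s['tool_rot'];print(s['tool_pos'],s['contact_force'],s['ft_torque'],np.degrees(2*np.arctan2(-q[1],q[0])))
f=grab('scene');cv2.imwrite('pics/s12.png',cv2.resize(f['pixels'][170:320,160:340],None,fx=4,fy=4))"
```

```text
time: 13.15
tool_pos: [0.5105, -0.3066, 0.2023]
tool_rot: [0.691, 0.156, 0.688, -0.158]
contact_force: [0.5, 0.3, -3.0]
gripper_width: 0.203
time: 13.78
tool_pos: [0.5267, -0.0792, 0.1971]
tool_rot: [0.689, 0.157, 0.69, -0.156]
contact_force: [0.7, 0.1, -2.8]
gripper_width: 0.197
time: 14.4
tool_pos: [0.5396, 0.082, 0.1969]
tool_rot: [0.701, 0.087, 0.703, -0.087]
contact_force: [-0.2, 0.4, -2.1]
gripper_width: 0.201
time: 15.02
tool_pos: [0.5399, 0.08, 0.1972]
tool_rot: [0.703, -0.07, 0.705, 0.07]
contact_force: [-0.1, -0.6, -2.2]
gripper_width: 0.196
time: 15.28
tool_pos: [0.5408, 0.0796, 0.1985]
tool_rot: [0.703, -0.07, 0.704, 0.07]
contact_force: [-0.7, 0.0, -2.8]
gripper_width: 0.198
[0.54085538 0.07954062 0.19869171] [ 0.31808028  0.48729732 -2.26174061] [-0.001119    0.00797811  0.0187951 ] 11.381173523679225
```

View pics/w12.png

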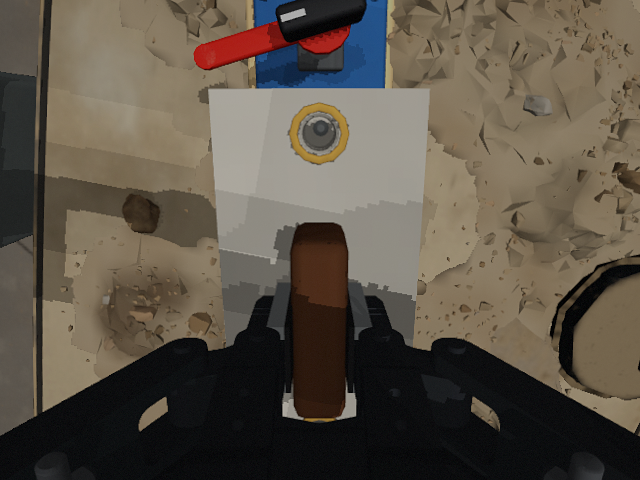

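View pics/s12.png

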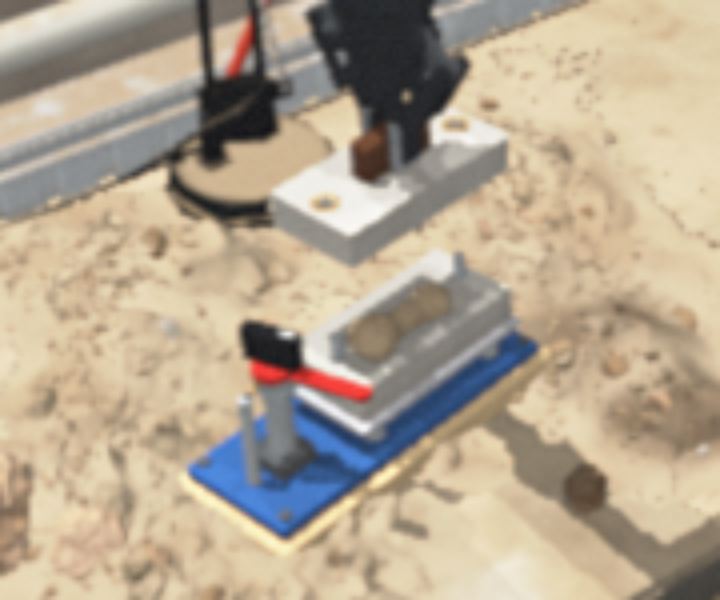

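The upper half hangs over the lower one. In the wrist view the brass-rimmed hole is at (319,132) and the +y dowel tip is visible through it at about (320,128). I'll measure the remaining offset.

```bash
cat > m4.py <<'E'
from h import *
import sys
f=np.load(sys.argv[1],allow_pickle=True).item();tz=float(sys.argv[2]);P=cloud(f);im=f['pixels'];hsv=cv2.cvtColor(im,40)
cv2.imwrite('pics/'+sys.argv[3],cv2.resize(im[95:170,280:360],None,fx=8,fy=8,interpolation=0))
roi=np.zeros((480,640),bool);roi[90:175,270:370]=1
b=roi&(hsv[...,0]>15)&(hsv[...,0]<30)&(hsv[...,1]>130)
print('rim z',np.median(P[b][:,2]),b.sum())
c,_=cv2.findContours(b.astype(np.uint8),0,1);c=max(c,key=cv2.contourArea);e=cv2.fitEllipse(c);print('rim',e,onplane(f,*e[0],tz))
# top face
m=(abs(P[...,2]-tz)<.006);n,L,S,_=cv2.connectedComponentsWithStats(m.astype(np.uint8));m=L==1+S[1:,4].argmax()
print('top z',np.median(P[m][:,2]))
v,u=np.nonzero(m)
rows=[];W=[]
for vv in range(100,280,5):
    q=np.nonzero(m[vv])[0];W.append((onplane(f,q.min(),vv,tz)+onplane(f,q.max(),vv,tz))[:2]/2)
W=np.array(W,np.float32)*1000;l=cv2.fitLine(W,2,0,.01,.01).ravel();print('midline',l,'yaw',np.degrees(np.arctan2(-l[0],l[1]))%180)
q=np.nonzero(m[:,260:290].any(1))[0].min();print('front edge row',q,onplane(f,319,q,tz))
E
python3 m4.py w12.npy 0.2197 w12c.png
```

```text
rim z 0.22017577239907177 1255
rim ((318.7483825683594, 132.88845825195312), (57.64418029785156, 59.2164421081543), 178.8030548095703) [0.52797853 0.14097294 0.2197    ]
top z 0.2192079171050026
midline [ 1.9961874e-01 -9.7987366e-01  5.3189301e+02  1.2183760e+02] yaw 11.514664
front edge row 88 [0.5251434  0.15544823 0.2197    ]
```

View pics/w12c.png

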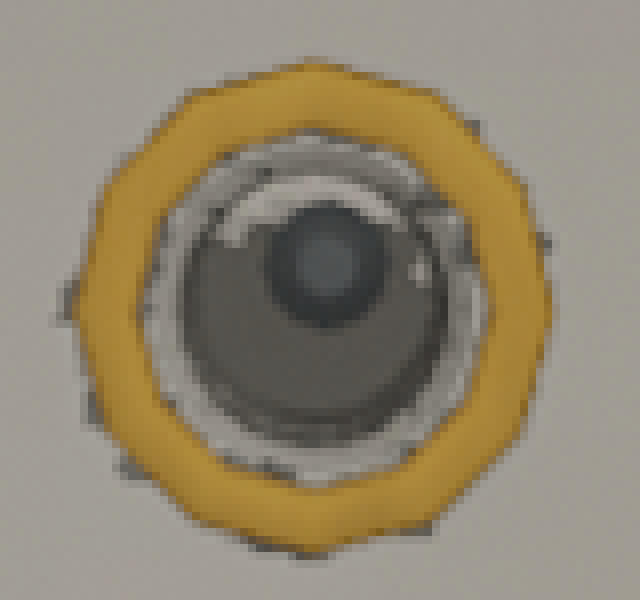

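```bash
python3 - <<'E'
from h import *
f=np.load('w12.npy',allow_pickle=True).item()
print(onplane(f,320.4,127.6,.110))
f=np.load('w2.npy',allow_pickle=True).item();im=f['pixels']
cv2.imwrite('pics/w2c.png',cv2.resize(im[232:262,325:365],None,fx=16,fy=16,interpolation=0))
E
```

```text
[0.52894621 0.14103762 0.11      ]
```

View pics/w2c.png

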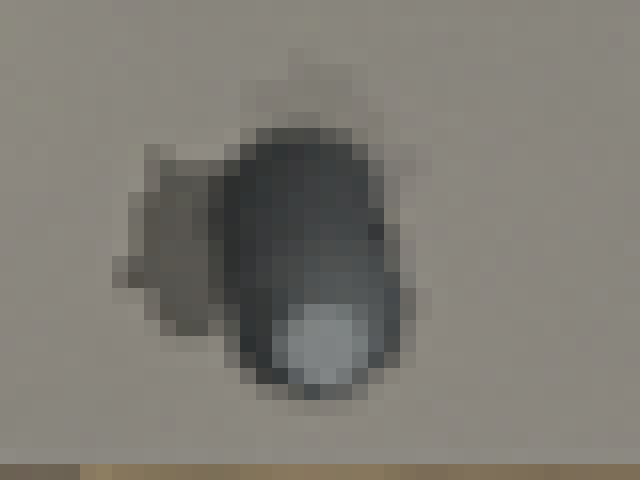

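```bash
python3 - <<'E'
from h import *
f=np.load('w2.npy',allow_pickle=True).item()
d=onplane(f,344.6,253.06,.110)[:2];b=np.array([.52895,.14104]);print(d,(b+d)/2,np.linalg.norm(b-d),np.degrees(np.arctan2(-(b-d)[0],(b-d)[1])))
E
```

```text
[0.55373605 0.01864934] [0.54134303 0.07984467] 0.12487522356473423 11.448469825148631
```

Dowel spacing measures 124.9 mm (expected 125), yaw 11.45°. The upper half's yaw is 11.5°, with a lateral offset of 0.9 mm along tool z. I'll correct that, lower to just above the dowel tips and re-check.

```bash
python3 -m inch '[{"fingers":-1,"delta_pos":[2.5,0,0.09],"twist":[0,0,0]},{"fingers":-1,"delta_pos":[2.5,0,0],"twist":[0,0,0]},{"fingers":-1,"delta_pos":[2.0,0,0],"twist":[0,0,0]},{"fingers":-1,"delta_pos":[0.5,0,0],"twist":[0,0,0]},{"fingers":-1,"delta_pos":[0,0,0],"twist":[0,0,0]}]'
python3 -m inch '[{"fingers":-1,"delta_pos":[0,0,0],"twist":[0,0,0]},{"fingers":-1,"delta_pos":[0,0,0],"twist":[0,0,0]},{"fingers":-1,"delta_pos":[0,0,0],"twist":[0,0,0]}]'
python3 - <<'E'
from h import *
f=grab('wrist','w13.png');np.save('w13.npy',f,allow_pickle=True);s=manip.state();q=s['tool_rot'];print(s['tool_pos'],s['contact_force'],np.degrees(2*np.arctan2(-q[1],q[0])))
E
python3 m4.py w13.npy 0.1445 w13c.png
```

```text
time: 16.0
tool_pos: [0.5421, 0.0796, 0.1241]
tool_rot: [0.704, -0.07, 0.704, 0.07]
contact_force: [0.3, 0.3, -3.2]
gripper_width: 0.201
time: 16.38
tool_pos: [0.5423, 0.0797, 0.1245]
tool_rot: [0.704, -0.07, 0.703, 0.07]
contact_force: [-0.2, 0.1, -3.1]
gripper_width: 0.199
[0.54214086 0.07966144 0.12437301] [ 0.02303772  0.97200549 -3.05375172] 11.398365029808662
rim z 0.1461208436258732 1246
rim ((318.85791015625, 132.83021545410156), (57.605255126953125, 59.18057632446289), 0.13624560832977295) [0.52944765 0.14103281 0.1445    ]
top z 0.1451849216051187
midline [ 1.9919260e-01 -9.7996038e-01  5.3339124e+02  1.2172106e+02] yaw 11.489746
front edge row 88 [0.52655166 0.15559617 0.1445    ]
```

View pics/w13c.png

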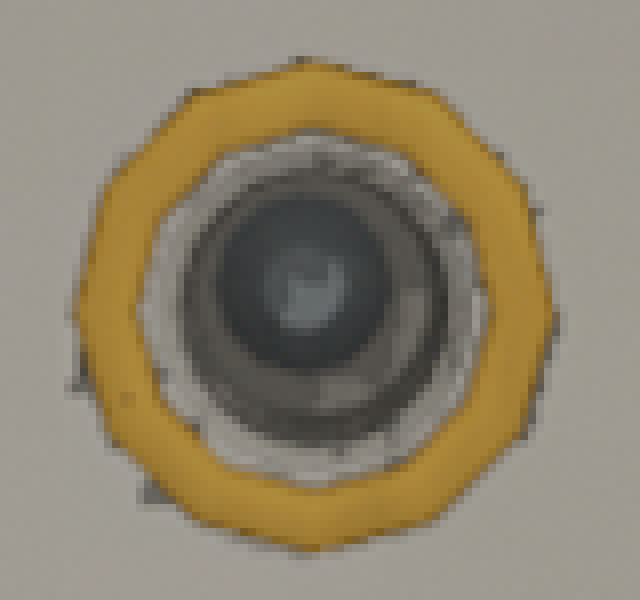

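```bash
python3 - <<'E'
from h import *
f=np.load('w13.npy',allow_pickle=True).item()
h=onplane(f,318.86,132.83,.1452);d=onplane(f,317.6,130.75,.110);dd=(d-h)*1000;a=np.radians(11.45);print(h,d,dd,'dy',-np.sin(a)*dd[0]+np.cos(a)*dd[1],'dz',np.cos(a)*dd[0]+np.sin(a)*dd[1])
E
```

```text
[0.52944315 0.14105323 0.1452    ] [0.5290025  0.14078374 0.11      ] [ -0.44065889  -0.26948489 -35.2       ] dy -0.17664528908379162 dz -0.48538521499225473
```

Residual offsets are -0.2 mm (y) and -0.5 mm (z), within the taper's lead-in. I'll correct and ease down onto the dowels.

```bash
python3 -m inch '[{"fingers":-1,"delta_pos":[0.3,-0.02,-0.045],"twist":[0,0,0]},{"fingers":-1,"delta_pos":[0.3,0,0],"twist":[0,0,0]},{"fingers":-1,"delta_pos":[0.3,0,0],"twist":[0,0,0]},{"fingers":-1,"delta_pos":[0.3,0,0],"twist":[0,0,0]},{"fingers":-1,"delta_pos":[0,0,0],"twist":[0,0,0]}]'
python3 -m inch '[{"fingers":-1,"delta_pos":[0.2,0,0],"twist":[0,0,0]},{"fingers":-1,"delta_pos":[0.2,0,0],"twist":[0,0,0]},{"fingers":-1,"delta_pos":[0.2,0,0],"twist":[0,0,0]},{"fingers":-1,"delta_pos":[0,0,0],"twist":[0,0,0]}]'
python3 - <<'E'
from h import *
f=grab('wrist','w14.png');np.save('w14.npy',f,allow_pickle=True);s=manip.state();print(s['tool_pos'],s['contact_force'],s['ft_torque'])
cv2.imwrite('pics/w14c.png',cv2.resize(f['pixels'][95:170,280:360],None,fx=8,fy=8,interpolation=0))
E
```

```text
time: 17.05
tool_pos: [0.5412, 0.0793, 0.1114]
tool_rot: [0.703, -0.07, 0.704, 0.07]
contact_force: [-0.2, -0.0, -2.4]
gripper_width: 0.196
time: 17.55
tool_pos: [0.5413, 0.0794, 0.1056]
tool_rot: [0.703, -0.07, 0.704, 0.07]
contact_force: [-0.2, -1.8, -2.6]
gripper_width: 0.195
[0.54138292 0.07935503 0.10575156] [-0.27573712  0.10449852 -2.90356528] [-0.00631874  0.01198011  0.019597  ]
```

View pics/w14c.png

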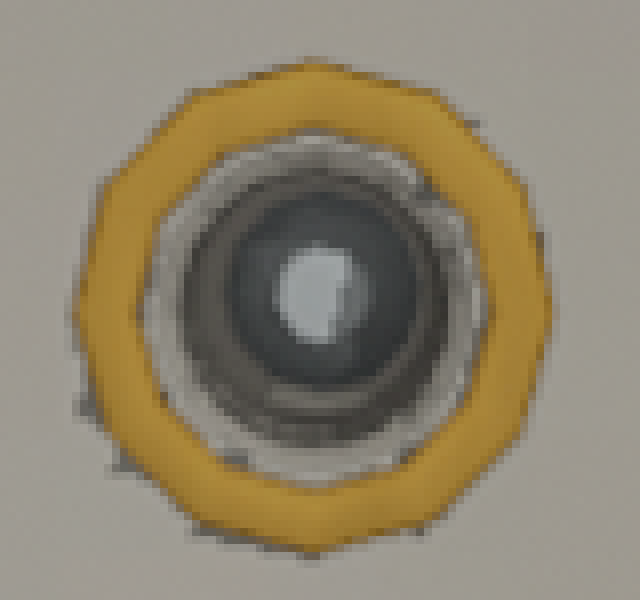

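The dowel is centred in the hole with no contact force. Continuing down gently.

```bash
python3 -m inch '[{"fingers":-1,"delta_pos":[0.2,0,0],"twist":[0,0,0]},{"fingers":-1,"delta_pos":[0.2,0,0],"twist":[0,0,0]},{"fingers":-1,"delta_pos":[0.2,0,0],"twist":[0,0,0]},{"fingers":-1,"delta_pos":[0.2,0,0],"twist":[0,0,0]},{"fingers":-1,"delta_pos":[0,0,0],"twist":[0,0,0]}]'
python3 -m inch '[{"fingers":-1,"delta_pos":[0.15,0,0],"twist":[0,0,0]},{"fingers":-1,"delta_pos":[0.15,0,0],"twist":[0,0,0]},{"fingers":-1,"delta_pos":[0.15,0,0],"twist":[0,0,0]},{"fingers":-1,"delta_pos":[0,0,0],"twist":[0,0,0]},{"fingers":-1,"delta_pos":[0,0,0],"twist":[0,0,0]}]'
python3 -c "
from h import *
s=manip.state();print(s['tool_pos'],s['contact_force'],s['ft_torque'])"
```

```text
time: 18.23
tool_pos: [0.5413, 0.0794, 0.0976]
tool_rot: [0.703, -0.07, 0.704, 0.07]
contact_force: [-0.6, -0.8, -3.1]
gripper_width: 0.197
time: 18.85
tool_pos: [0.5415, 0.0794, 0.0934]
tool_rot: [0.704, -0.07, 0.704, 0.07]
contact_force: [0.1, -0.1, -3.0]
gripper_width: 0.199
[0.54148379 0.07937437 0.09339904] [ 0.05227267 -0.10792632 -2.99039409] [-0.01337303 -0.0156915   0.02345857]
```

```bash
python3 -m inch '[{"fingers":-1,"delta_pos":[0.1,0,0],"twist":[0,0,0]},{"fingers":-1,"delta_pos":[0.1,0,0],"twist":[0,0,0]},{"fingers":-1,"delta_pos":[0,0,0],"twist":[0,0,0]}]'
python3 -m inch '[{"fingers":-1,"delta_pos":[0.1,0,0],"twist":[0,0,0]},{"fingers":-1,"delta_pos":[0.1,0,0],"twist":[0,0,0]},{"fingers":-1,"delta_pos":[0.1,0,0],"twist":[0,0,0]},{"fingers":-1,"delta_pos":[0,0,0],"twist":[0,0,0]}]'
python3 -c "
from h import *
s=manip.state();print(s['tool_pos'],s['contact_force'],s['ft_torque'])"
```

```text
time: 19.23
tool_pos: [0.5416, 0.0794, 0.0919]
tool_rot: [0.704, -0.07, 0.704, 0.07]
contact_force: [-3.0, -0.1, 2.8]
gripper_width: 0.195
time: 19.73
tool_pos: [0.5416, 0.0794, 0.0887]
tool_rot: [0.704, -0.07, 0.704, 0.07]
contact_force: [-4.2, 0.2, 4.7]
gripper_width: 0.196
[0.54162034 0.07936642 0.08873438] [-4.18719691  0.18611322  4.73992794] [-0.09330342  0.62569504 -0.02798345]
```

Contact at TCP of about 0.092. The force matches the springs: 7.7 N total including weight, so about 3.7 mm of travel. I'll relieve the small side force and press further.

```bash
python3 -m inch '[{"fingers":-1,"delta_pos":[0.1,0,-0.03],"twist":[0,0,0]},{"fingers":-1,"delta_pos":[0.1,0,0],"twist":[0,0,0]},{"fingers":-1,"delta_pos":[0.1,0,0],"twist":[0,0,0]},{"fingers":-1,"delta_pos":[0.1,0,0],"twist":[0,0,0]},{"fingers":-1,"delta_pos":[0,0,0],"twist":[0,0,0]}]'
python3 -m inch '[{"fingers":-1,"delta_pos":[0.1,0,0],"twist":[0,0,0]},{"fingers":-1,"delta_pos":[0,0,0],"twist":[0,0,0]},{"fingers":-1,"delta_pos":[0,0,0],"twist":[0,0,0]}]'
cat > m5.py <<'E'
from h import *
s=manip.state();print(s['time'],s['tool_pos'],s['contact_force'],s['ft_torque'],s['gripper_width'])
f=grab('wrist','w15.png')
f=grab('scene');cv2.imwrite('pics/s15.png',cv2.resize(f['pixels'][200:300,190:310],None,fx=6,fy=6,interpolation=2))
f=grab('side','d15.png');cv2.imwrite('pics/d15c.png',cv2.resize(f['pixels'][150:260,265:365],None,fx=6,fy=5,interpolation=2))
E
python3 m5.py
```

```text
time: 20.35
tool_pos: [0.5417, 0.0794, 0.0856]
tool_rot: [0.704, -0.07, 0.703, 0.07]
contact_force: [-4.6, 0.2, 9.2]
gripper_width: 0.197
time: 20.72
tool_pos: [0.5417, 0.0794, 0.0848]
tool_rot: [0.704, -0.07, 0.703, 0.07]
contact_force: [-5.6, -0.7, 9.2]
gripper_width: 0.201
20.725 [0.54167994 0.07937467 0.08479035] [-5.55952932 -0.65370122  9.1513129 ] [-0.02670746  1.02264409 -0.02367414] 0.20111483662531968
```

View pics/s15.png

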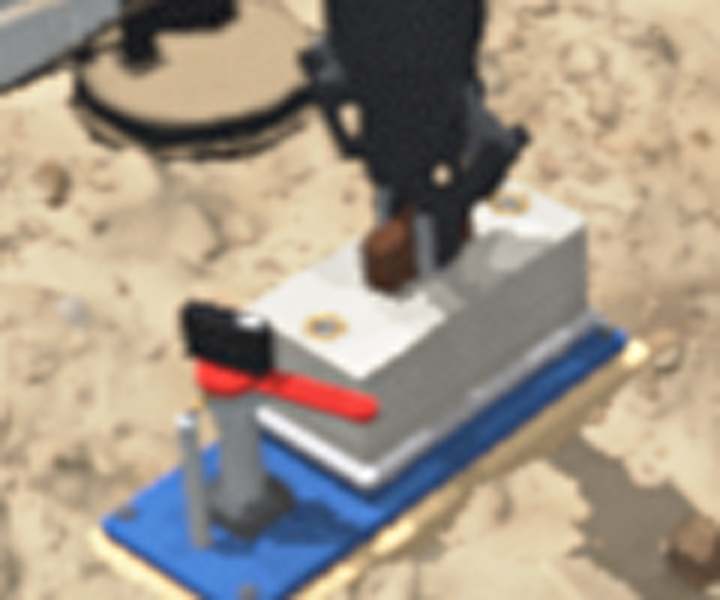

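View pics/d15c.png

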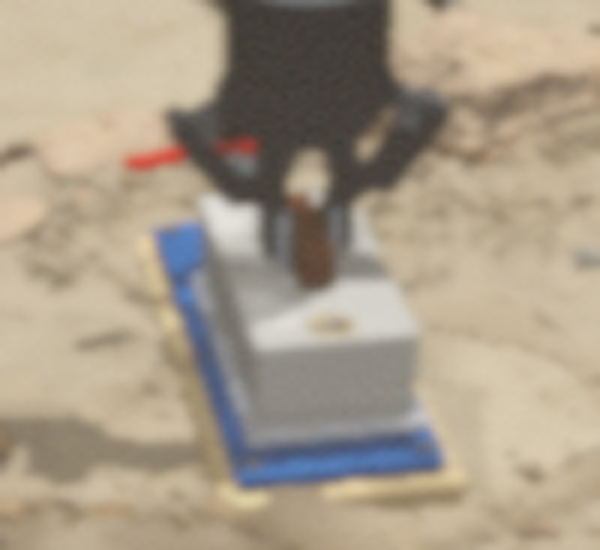

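View pics/d15.png

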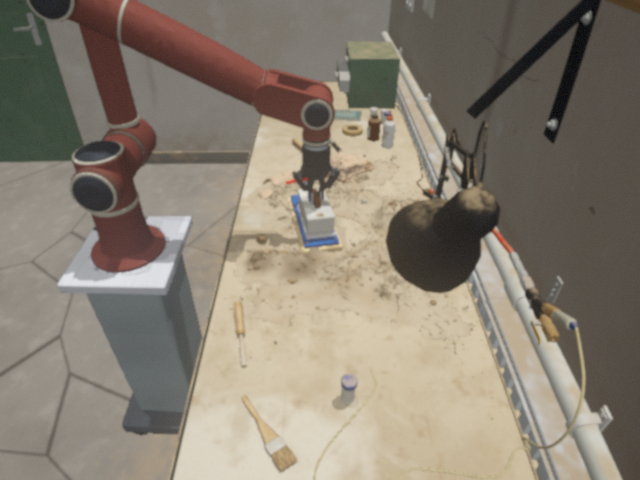

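View pics/w15.png

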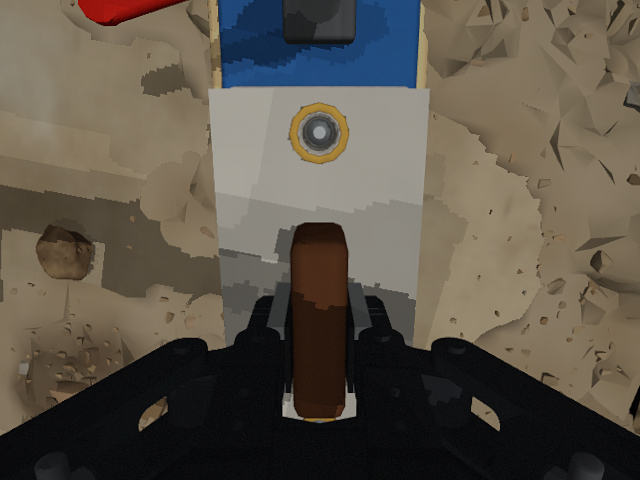

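The mould looks closed with no visible gap in any view. The vial (348,388) and brush (270,440) are in their original places. I'll press one more mm for margin, then check top height and tilt.

```bash
python3 -m inch '[{"fingers":-1,"delta_pos":[0.1,0,-0.03],"twist":[0,0,0]},{"fingers":-1,"delta_pos":[0,0,0],"twist":[0,0,0]},{"fingers":-1,"delta_pos":[0,0,0],"twist":[0,0,0]},{"fingers":-1,"delta_pos":[0,0,0],"twist":[0,0,0]}]'
python3 - <<'E'
from h import *
s=manip.state();print(s['time'],s['tool_pos'],s['contact_force'],s['ft_torque'],s['gripper_width'])
a=np.radians(11.45);R=np.array([[np.cos(a),np.sin(a)],[-np.sin(a),np.cos(a)]]);c=np.array([.5413,.0798])
for n in('wrist','scene','side'):
    f=grab(n);P=cloud(f);l=(P[...,:2]-c)@R.T
    m=(abs(l[...,0])<.034)&(abs(l[...,1])<.074)&(abs(P[...,2]-.106)<.008)&(f['range_z']>0)&~((abs(l[...,0])<.02)&(abs(l[...,1])<.045))
    q=np.c_[l[m],np.ones(m.sum())];z=P[...,2][m];k=np.linalg.lstsq(q,z,rcond=None)[0];print(n,m.sum(),'z0',k[2].round(4),'edge tilt mm x,y',k[0]*37.5,k[1]*77.5)
# white plate of spring plate & faces: vertical side profile
    for nm,(lo,hi) in {'vial':((.55,-.48),(.75,-.3)),}.items(): pass
E
```

```text
time: 21.38
tool_pos: [0.5417, 0.0794, 0.0841]
tool_rot: [0.704, -0.07, 0.703, 0.07]
contact_force: [-5.3, 1.2, 10.3]
gripper_width: 0.202
21.375 [0.54169592 0.0793801  0.08411394] [-5.27463767  1.20162342 10.26749641] [-0.04155639  0.90215905  0.02646846] 0.2021832713069254
wrist 26495 z0 0.1048 edge tilt mm x,y 0.02316684889476608 0.011819556482597186
scene 377 z0 0.1032 edge tilt mm x,y 0.0879402182971322 0.18487521944117907
side 337 z0 0.1054 edge tilt mm x,y -0.02315350282194921 0.40520606217574423
```

Top face at about 0.105 m (9 mm below its unpressed 0.114) and level. The force implies about 9.3 mm of travel, which agrees, so the faces are met. Handing in.

```bash
python3 -c "
from plant import manip
print(manip.job_done())"
```

```text
the job is handed in; nothing more can be done
None
```

The mould is closed over the toe bone and held pressed on its springs. I handed the job in at 21.4 s of the 53 s allowed, with the handle still gripped.

**What I did:** I turned the knob about 73° clockwise and let go. It stayed over, with the red arm clear of the mould. I then took the upper half by its handle, lined its hole up with the +y dowel by wrist camera, eased it onto both dowels and pressed it down.

**Last checks:**
- **Spring travel:** the wrist camera puts the top face at 0.105 m, about 9 mm below its unpressed height. The measured force of 10.3 N implies about 9.3 mm, so the two agree.
- **Faces meeting:** no gap showed in the side or scene views, and the wrist view measured under 0.1 mm of tilt. The scene and side views rest on few points and gave up to 0.4 mm, with heights of 0.103 and 0.105 m.
- **Force:** every reading I took stayed around 10 N or below.
- **Vial and brush:** both looked unmoved in the side view.

**Problems and what I could not confirm:**
- **First grasp missed:** the real finger ends sit about 30 mm behind the reported tool point. The first close on the knob shut on air above the bar without touching it, and I corrected for the offset from then on.
- **Side force:** about 5 N sideways remained at the end, probably the dowels rubbing.
- **Bone piece:** I never picked it out or checked it individually. I made no contact away from the knob and the mould.

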